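# Unnest beakers into the nitrogen drying rows, set and lock the purge

### The arm

A 6-joint arm with a two-finger parallel gripper is mounted at the origin on the work surface. World frame = base frame: x ahead of the robot, y to its left, z up, the work surface at z = 0. Lengths are in m, angles in degrees, forces in N, time in s.
With the tool pointing down it reaches from about 0.325 to 0.775 m from the base axis. Payload 5.5 kg.
Tool frame: the origin (TCP) lies at the very end of the fingers, on their centre line; the grasp point (between the pads) lies 19 mm behind it; z points along the fingers, y is the direction in which the jaws open and shut (so a half turn about z gives the same grasp; the last joint's range is limited). The gripper opens to 88 mm and grips with 3 to 60 N. Pads are 20 mm wide; open, the fingers measure 115 mm over their backs; the gripper's body (75 mm by 178 mm) begins 61 mm behind the grasp point.
Start: joints at [-74.238, 5.22, 70.514, -0, 104.267, -3.249], TCP at [0.195, -0.567, 0.223] pointing down, gripper open.
Joint ranges: [-164.24, 164.24], [-49.07, 125.15], [9.68, 141.18], [-86.29, 266.29], [3.28, 154.24], [-151.56, 151.56]. Speed limits (degrees/s): [147.25, 147.25, 172.46, 180, 180, 180].

### API

Orientations are given as a 3x3 rotation matrix whose columns are the frame's x, y, z axes.
In Python, from cell import bot gives the robot as it stands.
- The arm moves only by the tool carry_out, never from a script. Its argument "deltas" is a list that holds one entry, the list of rows, each a list of 6 numbers: the shift along the tool's x, y, z in mm, then the turn, a rotation vector about the tool's x, y, z in degrees. A call has exactly 8 rows; each row is the pose to reach, as a shift and turn from the pose measured when the call began, along the tool's axes at that moment; what a row does not reach only later rows make up. A row lasts 1/8 s, in which the tool goes at most 62.5 mm and 10.7 degrees, less where a joint would pass 70% of its speed; a pose out of reach is approached as far as the arm can. A call with a gripper value outside its range is refused whole. "fingers" is the finger opening in mm, from 0 to 87.8, set as the call begins (left out, the last holds). The fingers move at their own pace and stop on an object; "force" is the grip in N (left out, the last holds). Time passes only in rows, so rows that repeat a pose let the fingers close, or fill a call up. It gives the time, the measured TCP pose, the force and the opening at its end, in the units of the state.
- bot.get_obs(): the state, without advancing time (a new reading comes with each control period).
- bot.get_image(name): name is "side" or "top" or "wrist"; returns (picture, depth): 400x640x3 uint8, blue, green, red; 400x640 float32, m along the optical axis (not along the pixel's ray), 0 where there is no reading.
- bot.camera_info(name): a dict with "fx", "fy", "cx", "cy" (pixels), "R" (3x3) and "t" (3): a world point X has camera coordinates R X + t. Camera axes: x right, y down, z forward; pixel columns grow to the right and rows downward; lengths in m; the calibration is good to about 2 mm. The wrist camera is an equidistant fisheye: a pixel r from the principal point sees the ray r / f radians off the axis. A picture is of the moment at which its call begins: read the wrist's pose just before it. camera_info takes no time and is no camera call; for the wrist camera it gives the pose at the moment of the call.
- bot.finish_job(): hands the job in, once; it reports no verdict.
The state is a dict: "t": time; "joint_pos": joint angles; "joint_vel": joint speeds; "effort": joint torques, N m; "ee_pos": TCP position; "ee_rot": TCP orientation; "wrist_force": force on the tool from outside, world axes, zero at the start; "wrist_torque": the same for the moment, N m; "opening": finger opening in m.
Only numpy, scipy, OpenCV 4.12 (cv2) and the standard library are available. Lean on these libraries where they do the work, as an engineer would, in place of code of your own. Each camera call takes 0.05 s, during which the arm holds its last target.

### The job

Pull the nested white beakers apart and stand every one of them upright, mouth up, on the floor of the row tray for its size: large low ones in the widest, middle ones in the middle one, small tall ones in the narrowest. Only then turn the nitrogen knob so that its pointer stands on the mark tab and let go of it, and last slide the translucent lock cover fully home over the knob. Leave everything else on the bench where it is.

Things in the scene. Friction and masses are not known exactly. Their poses are not given: they have to be found in the camera images.
- L1_mid (a point): Centre (on the axis, half-way up) of a large low round beaker of plain white plastic, straight-sided, open at the top: 68 mm outside diameter, 60 mm tall, wall 3 mm, floor 5 mm thick, z axis up; outermost of a nest of three: M1 stands in it, and S1 (if present) in M1. A nested beaker stands loosely on the floor of the one around it, so its upper part stands about 35 mm or more clear of the outer rim, to be gripped across its outside. A start has five to seven beakers.
- M1_mid (a point): Centre (on the axis, half-way up) of a middle round beaker of plain white plastic, straight-sided, open at the top: 54 mm outside diameter, 90 mm tall, wall 3 mm, floor 5 mm thick, z axis up; stands in L1 at the start. A nested beaker stands loosely on the floor of the one around it, so its upper part stands about 35 mm or more clear of the outer rim, to be gripped across its outside. A start has five to seven beakers.
- S1_mid (a point): Centre (on the axis, half-way up) of a small tall round beaker of plain white plastic, straight-sided, open at the top: 40 mm outside diameter, 120 mm tall, wall 3 mm, floor 5 mm thick, z axis up; stands in M1 at the start; may be absent. A nested beaker stands loosely on the floor of the one around it, so its upper part stands about 35 mm or more clear of the outer rim, to be gripped across its outside. A start has five to seven beakers.
- L2_mid (a point): Centre (on the axis, half-way up) of a large low round beaker of plain white plastic, straight-sided, open at the top: 68 mm outside diameter, 60 mm tall, wall 3 mm, floor 5 mm thick, z axis up; S2 (if present) stands in it at the start. A nested beaker stands loosely on the floor of the one around it, so its upper part stands about 35 mm or more clear of the outer rim, to be gripped across its outside. A start has five to seven beakers.
- S2_mid (a point): Centre (on the axis, half-way up) of a small tall round beaker of plain white plastic, straight-sided, open at the top: 40 mm outside diameter, 120 mm tall, wall 3 mm, floor 5 mm thick, z axis up; stands in L2 at the start; may be absent. A nested beaker stands loosely on the floor of the one around it, so its upper part stands about 35 mm or more clear of the outer rim, to be gripped across its outside. A start has five to seven beakers.
- M2_mid (a point): Centre (on the axis, half-way up) of a middle round beaker of plain white plastic, straight-sided, open at the top: 54 mm outside diameter, 90 mm tall, wall 3 mm, floor 5 mm thick, z axis up; S3 (if present) stands in it at the start. A nested beaker stands loosely on the floor of the one around it, so its upper part stands about 35 mm or more clear of the outer rim, to be gripped across its outside. A start has five to seven beakers.
- S3_mid (a point): Centre (on the axis, half-way up) of a small tall round beaker of plain white plastic, straight-sided, open at the top: 40 mm outside diameter, 120 mm tall, wall 3 mm, floor 5 mm thick, z axis up; stands in M2 at the start; may be absent. A nested beaker stands loosely on the floor of the one around it, so its upper part stands about 35 mm or more clear of the outer rim, to be gripped across its outside. A start has five to seven beakers.
- rowL: Fixed grey row tray for the large low beakers (68 mm wide): a straight trough 80 mm wide and 220 mm long inside (the widest of three that lie side by side, 95 mm apart, in changing order, on a white base plate). Origin under its middle; x runs along the row, y across it, z up. Its floor is 3 mm above the origin, its rim walls (4 mm thick) rise 15 mm above the origin. It holds 2 beakers, with 30 mm between neighbours.
- rowM: Fixed grey row tray for the middle beakers (54 mm wide): a straight trough 66 mm wide and 220 mm long inside (the middle one of three that lie side by side, 95 mm apart, in changing order, on a white base plate). Origin under its middle; x runs along the row, y across it, z up. Its floor is 3 mm above the origin, its rim walls (4 mm thick) rise 15 mm above the origin. It holds 2 beakers, with 30 mm between neighbours.
- rowS: Fixed grey row tray for the small tall beakers (40 mm wide): a straight trough 52 mm wide and 220 mm long inside (the narrowest of three that lie side by side, 95 mm apart, in changing order, on a white base plate). Origin under its middle; x runs along the row, y across it, z up. Its floor is 3 mm above the origin, its rim walls (4 mm thick) rise 15 mm above the origin. It holds 3 beakers, with 30 mm between neighbours.
- purge_knob (a joint): Angle (rad) of the black nitrogen knob on the grey flow block: it grows clockwise seen from above, 0 to 3.5 between its stops; light friction (0.04 N m), stays where it is left. It has a bar grip 50 mm long, 16 mm wide and 28 mm tall on a disc 52 mm across; the bar points along the pointer. Starts well short of the mark.
- mark_collar (a joint): Angle (rad) of the mark, in the same sense and from the same zero as purge_knob: the knob is on the mark when both are equal. The mark is a small black raised tab on the aluminium collar around the knob; it does not move during the job, but stands elsewhere at each start.
- knob_grip (a point): On the knob's axis at the middle height of its bar grip; 55 mm above the table, the bar's top 14 mm higher. Its x axis points away from the pointer end along the bar, z up.
- knob_pointer (a point): At the tip of the knob's white pointer, 34 mm from the knob's axis.
- mark_tab (a point): On the mark tab, 34 mm from the knob's axis; the pointer tip meets this point when the knob is on the mark.
- lock (a joint): Travel (m) of the translucent plastic lock cover along the block: 0 parked, 0.118 fully home over the knob (stop). Friction about 1.5 N.
- lock_fin (a point): Centre of the dark steel fin on top of the lock cover: 12 mm thick along the slide, 50 mm wide across it, rising 34 mm above the cover (its top 112 mm above the table). Its own -x axis is the way the cover slides home, towards the knob; y is along the fin. Parked, it lies 118 mm from the knob's axis; home, it lies over it. The cover (86 by 98 mm, top at 78 mm) spans the block like a bridge on two side walls.
- bottle_a: Bystander: amber bottle, 68 mm across, 150 mm tall; origin under its middle. To be left alone.
- jar_a: Bystander: grey jar, 72 mm across, 85 mm tall; origin under its middle. To be left alone.
- dish: Bystander: covered glass dish, 90 mm across, 14 mm tall; origin under its middle. To be left alone.
- carrier_lid: Bystander: black box, 80 by 80 by 30 mm; origin under its middle. To be left alone.
Things that resemble listed ones, but are neither listed nor needed, are in the scene too. Leave any orange look-alike of the part that bears L2_mid alone.

How it is judged (in metres and radians):
On the way, in this order (a step that is already met when the one before it is completed fails the run):
1. every beaker pulled out of its nest, standing released in the row tray of its size (x of L1_mid in the frame of rowL between -0.078 and 0.078 m and y of L1_mid in the frame of rowL between -0.009 and 0.009 m and z of L1_mid in the frame of rowL between 0.029 and 0.037 m and angle between each of L1_mid, M1_mid, S1_mid, L2_mid, S2_mid, M2_mid, S3_mid's own z axis and vertical below 0.08 rad and linear speed of each of L1, M1, S1, L2, S2, M2, S3 below 0.03 m/s and contact force between the fingers and L1 below 0.2 N and x of M1_mid in the frame of rowM between -0.085 and 0.085 m and y of M1_mid in the frame of rowM between -0.009 and 0.009 m and z of M1_mid in the frame of rowM between 0.044 and 0.052 m and contact force between the fingers and M1 below 0.2 N and x of S1_mid in the frame of rowS between -0.092 and 0.092 m and y of S1_mid in the frame of rowS between -0.009 and 0.009 m and z of S1_mid in the frame of rowS between 0.059 and 0.067 m and contact force between the fingers and S1 below 0.2 N and x of L2_mid in the frame of rowL between -0.078 and 0.078 m and y of L2_mid in the frame of rowL between -0.009 and 0.009 m and z of L2_mid in the frame of rowL between 0.029 and 0.037 m and contact force between the fingers and L2 below 0.2 N and x of S2_mid in the frame of rowS between -0.092 and 0.092 m and y of S2_mid in the frame of rowS between -0.009 and 0.009 m and z of S2_mid in the frame of rowS between 0.059 and 0.067 m and contact force between the fingers and S2 below 0.2 N and x of M2_mid in the frame of rowM between -0.085 and 0.085 m and y of M2_mid in the frame of rowM between -0.009 and 0.009 m and z of M2_mid in the frame of rowM between 0.044 and 0.052 m and contact force between the fingers and M2 below 0.2 N and x of S3_mid in the frame of rowS between -0.092 and 0.092 m and y of S3_mid in the frame of rowS between -0.009 and 0.009 m and z of S3_mid in the frame of rowS between 0.059 and 0.067 m and contact force between the fingers and S3 below 0.2 N), for 0.2 s.
2. the knob's pointer set on the mark tab and let go, the lock cover still clear of the knob (horizontal distance between knob_pointer and mark_tab below 0.006 m and contact force between the fingers and purge_knob below 0.2 N and value of joint lock below 0.04 m), for 0.2 s.
3. the lock cover slid fully home over the knob (horizontal distance between knob_pointer and mark_tab below 0.006 m and value of joint lock above 0.112 m), for 0.2 s.
At the end, for the whole second after the job is handed in: every beaker present stands upright (within 0.08 rad), at rest and released on the floor of its own size's row tray; the pointer tip is within 6 mm of the mark (about 10 degrees); the lock cover is within 6 mm of fully home (all of step 1 and all of step 3); the robot touches nothing.
It fails at once if the amber bottle is pushed more than 30 mm or knocked over (distance of bottle_a from where it was at the start of the episode above 0.03 m or angle between bottle_a's own z axis and vertical above 0.5 rad).
It fails at once if the grey jar is pushed more than 30 mm or knocked over (distance of jar_a from where it was at the start of the episode above 0.03 m or angle between jar_a's own z axis and vertical above 0.5 rad).
It fails at once if the covered glass dish is pushed more than 30 mm or knocked over (distance of dish from where it was at the start of the episode above 0.03 m or angle between dish's own z axis and vertical above 0.5 rad).
It fails at once if the black box is pushed more than 30 mm or knocked over (distance of carrier_lid from where it was at the start of the episode above 0.03 m or angle between carrier_lid's own z axis and vertical above 0.5 rad).
Of S1, S2, S3 only 1 to 3 are there at a start; the rules pass over those that are not, and their reading is None.
At some moment in a run one of L1, L2, M2 may be knocked a few centimetres aside while the robot is not near it.
It also fails if it takes over 210 s, if anything falls off the work surface, if the arm or the gripper's body presses on something with over 40 N, if the wrist force passes 120 N, or if a joint passes its speed limit or range.

## Working session

There is one attempt and no reset: what is moved stays moved. The work goes in short steps, Python scripts to look and compute and a tool call to move; the robot and the scene stay as the last step left them, time stands still between calls to the robot, and variables do not carry over. Pictures are saved under pics/ and viewed, and the job is handed in when it is done.

Besides the shell and the picture viewer there is one more tool, called after "Emit:" as name([rows], argument=value, ...), one row to a line, values as JSON. carry_out: Moves the arm, as the interface text tells. Its arguments: {"type":"object","properties":{"deltas":{"type":"array"},"fingers":{"type":"number"},"force":{"type":"number"}},"required":["deltas"]}

```bash
ls -la; mkdir -p pics
python3 - <<'E'
from cell import bot
import cv2
o=bot.get_obs();print(o)
for n in("side","top","wrist"):
    im,d=bot.get_image(n);cv2.imwrite(f"pics/a_{n}.png",im)
    import numpy as np;np.save(f"pics/a_{n}.npy",d)
    print(n,bot.camera_info(n))
E
```

```text
total 12
drwxr-xr-x  3 agent agent 4096 Dec  6 09:26 .
drwxr-xr-x 23 root  root  4096 Dec  6 09:26 ..
drwxr-xr-x  2 agent agent 4096 Dec  6 09:26 pics
{'t': 0.0, 'joint_pos': array([-7.42377564e+01,  5.26075713e+00,  7.05781712e+01, -5.76909480e-04,
        1.04265096e+02, -3.24986190e+00]), 'joint_vel': array([-0.00644436, -0.03804791, -0.06823832, -0.04696244,  0.08826455,
       -0.09732802]), 'effort': array([-1.10593395e-03, -4.46448934e+01, -4.06447828e+01,  6.96542719e-02,
        2.93207879e-02, -1.48709519e-04]), 'ee_pos': array([ 0.19537001, -0.56701333,  0.22156798]), 'ee_rot': array([[ 9.45450597e-01,  3.25765124e-01, -5.02582513e-04],
       [ 3.25765498e-01, -9.45448992e-01,  1.74464307e-03],
       [ 9.31777342e-05, -1.81319787e-03, -9.99998352e-01]]), 'wrist_force': array([-0.55432986,  0.76925254, -0.03341946]), 'wrist_torque': array([-0.01068005, -0.03178943, -0.00020368]), 'opening': 0.08761216662531957}
side {'fx': 434.82811019231264, 'fy': 434.82811019231264, 'cx': 323.25863447126517, 'cy': 197.21223552640558, 'R': array([[-0.95584511, -0.29363224,  0.01184222],
       [-0.21578415,  0.67393412, -0.70657625],
       [ 0.19949269, -0.67793282, -0.70753782]]), 't': array([0.51265528, 0.16363906, 1.03653831])}
top {'fx': 379.90444865340476, 'fy': 379.90444865340476, 'cx': 320.1021658320324, 'cy': 200.5622498571294, 'R': array([[-0.02541455, -0.99922344,  0.03011011],
       [-0.99447862,  0.02220327, -0.10256362],
       [ 0.10181543, -0.03255047, -0.99427063]]), 't': array([0.02108244, 0.52419593, 1.03754435])}
wrist {'fx': 309.70691628693146, 'fy': 309.70691628693146, 'cx': 321.4301883259127, 'cy': 196.0541273415346, 'R': array([[ 0.32687217, -0.94506613, -0.00214464],
       [-0.90358365, -0.31318789,  0.29231822],
       [-0.27693172, -0.09361283, -0.9563187 ]]), 't': array([-0.59878162, -0.03762606,  0.39080773])}
```

View pics/a_top.png

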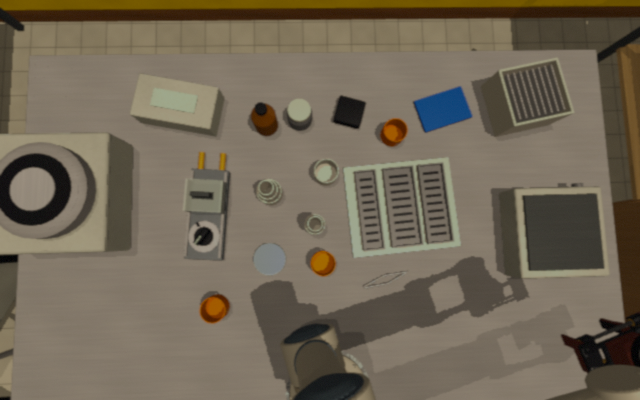

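View pics/a_side.png

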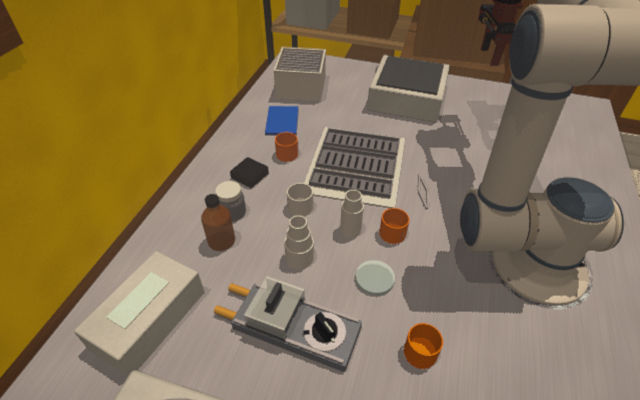

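View pics/a_wrist.png

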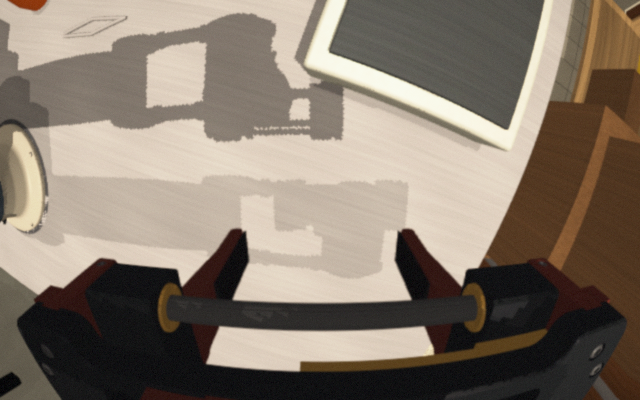

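```bash
cat > h.py <<'E'
import numpy as np,cv2
from cell import bot
def cloud(name,d,ci):
    v,u=np.mgrid[0:d.shape[0],0:d.shape[1]]
    z=d.astype(float)
    x=(u-ci['cx'])/ci['fx']*z;y=(v-ci['cy'])/ci['fy']*z
    P=np.stack([x,y,z],-1)-ci['t']
    return P@ci['R']   # R^T(p-t)
def proj(X,ci):
    p=ci['R']@np.asarray(X,float)+ci['t'];return ci['fx']*p[0]/p[2]+ci['cx'],ci['fy']*p[1]/p[2]+ci['cy']
def onz(u,v,z,ci):
    r=ci['R'].T@np.array([(u-ci['cx'])/ci['fx'],(v-ci['cy'])/ci['fy'],1]);c=-ci['R'].T@ci['t']
    return c+r*(z-c[2])/r[2]
E
python3 - <<'E'
from h import *
im=cv2.imread("pics/a_top.png");d=np.load("pics/a_top.npy");ci=bot.camera_info("top")
cv2.imwrite("pics/b1.png",cv2.resize(im[140:280,240:470],None,fx=3.4,fy=3.4,interpolation=cv2.INTER_CUBIC))
cv2.imwrite("pics/b2.png",cv2.resize(im[140:270,170:290],None,fx=4.5,fy=4.5,interpolation=cv2.INTER_CUBIC))
P=cloud("top",d,ci)
for (u,v) in [(324,172),(268,190),(315,225),(372,208),(400,208),(437,208),(350,160),(205,180),(205,237),(300,300)]:print(u,v,P[v,u].round(4))
s=cv2.imread("pics/a_side.png");cv2.imwrite("pics/b3.png",cv2.resize(s[170:370,210:420],None,fx=3,fy=3,interpolation=cv2.INTER_CUBIC))
E
```

```text
324 172 [ 0.6091 -0.0054  0.006 ]
268 190 [0.5592 0.1549 0.0142]
315 225 [0.4573 0.0241 0.0071]
372 208 [ 0.5016 -0.1393  0.0106]
400 208 [ 0.4998 -0.2199  0.0096]
437 208 [ 0.4972 -0.3261  0.0113]
350 160 [ 6.439e-01 -8.230e-02  6.000e-04]
205 180 [0.5811 0.3148 0.0773]
205 237 [0.4306 0.3203 0.0539]
300 300 [ 0.2494  0.0709 -0.0009]
```

View pics/b1.png

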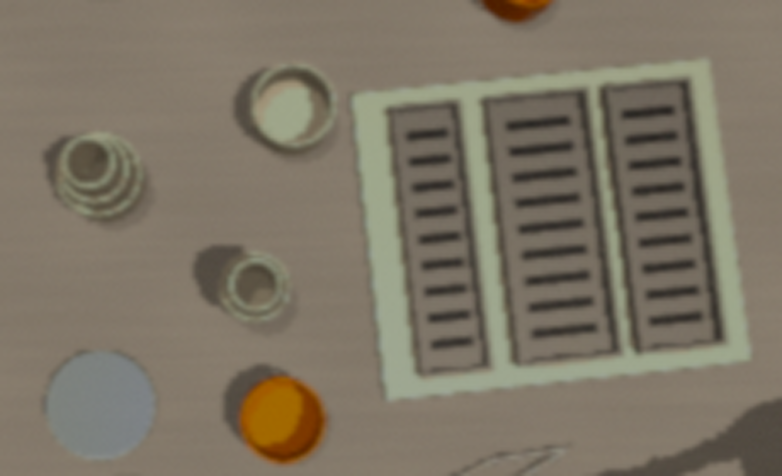

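View pics/b2.png

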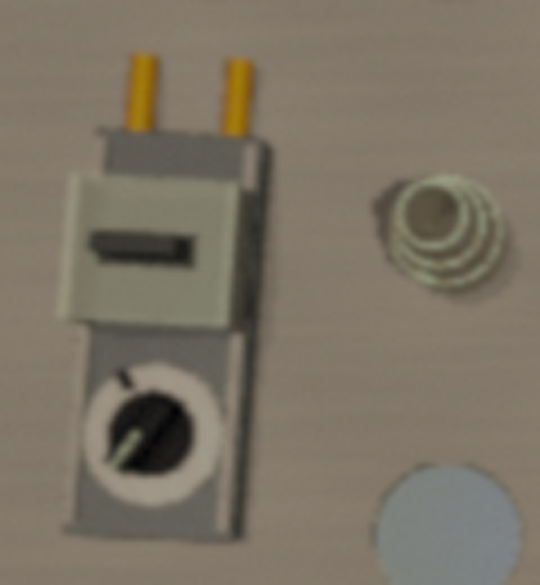

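View pics/b3.png

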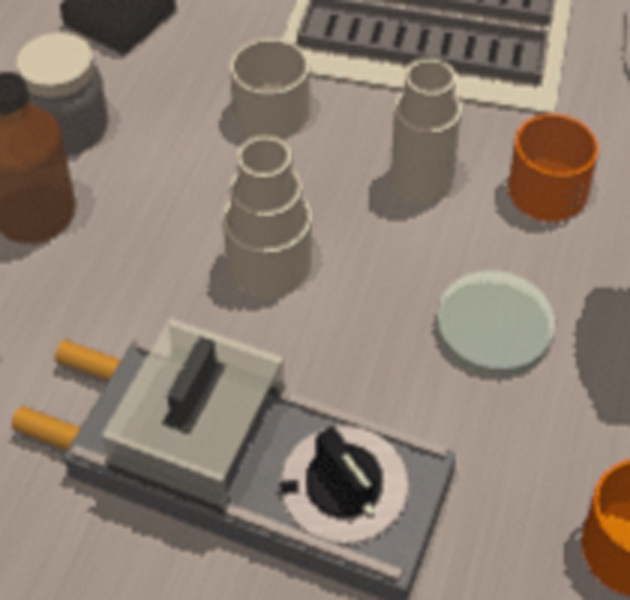

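```bash
cat >> h.py <<'E'
from scipy.optimize import least_squares
def grab(tag,names=("top","side")):
    out={}
    for n in names:
        im,d=bot.get_image(n);cv2.imwrite(f"pics/{tag}_{n}.png",im);np.save(f"pics/{tag}_{n}.npy",d);out[n]=(im,d)
    return out
def pts(tag,c,r,zlo,zhi,names=("top","side")):
    res={}
    for n in names:
        P=cloud(n,np.load(f"pics/{tag}_{n}.npy"),bot.camera_info(n)).reshape(-1,3)
        m=(np.hypot(P[:,0]-c[0],P[:,1]-c[1])<r)&(P[:,2]>zlo)&(P[:,2]<zhi);res[n]=P[m]
    return res
def fit(Q,c,rad):
    f=lambda q:np.hypot(Q[:,0]-q[0],Q[:,1]-q[1])-rad
    s=least_squares(f,c,loss='soft_l1',f_scale=.002);return s.x,np.median(abs(f(s.x)))
E
python3 - <<'E'
from h import *
for nm,c,segs in [("nest1",(.565,.15),[(.1,.14,.0185),(.065,.099,.0255),(.02,.064,.033)]),("L2",(.61,-.005),[(.02,.066,.033)]),("nest2",(.457,.024),[(.095,.135,.0185),(.03,.094,.0255)])]:
  for lo,hi,r in segs:
    R=pts("a",c,.055,lo,hi)
    for n,Q in R.items():
      if len(Q)<8: print(nm,n,len(Q));continue
      print(nm,r,n,len(Q),fit(Q,c,r+.0015),"zmax",np.percentile(Q[:,2],98).round(4))
E
```

```text
nest1 0.0185 top 107 (array([0.55052877, 0.14737543]), np.float64(0.0017693467708990059)) zmax 0.1337
nest1 0.0185 side 345 (array([0.54946541, 0.15178283]), np.float64(0.0016234430118787328)) zmax 0.1328
nest1 0.0255 top 152 (array([0.55184948, 0.14775576]), np.float64(0.0024365256921391708)) zmax 0.098
nest1 0.0255 side 335 (array([0.55026372, 0.14980875]), np.float64(0.0009469469184193932)) zmax 0.0984
nest1 0.033 top 195 (array([0.55238163, 0.14860423]), np.float64(0.003023823882828562)) zmax 0.0636
nest1 0.033 side 447 (array([0.55061494, 0.14913018]), np.float64(0.0010133567717461878)) zmax 0.0633
L2 0.033 top 198 (array([ 0.60277295, -0.00926035]), np.float64(0.0021913563819449568)) zmax 0.062
L2 0.033 side 596 (array([ 0.60229202, -0.00596363]), np.float64(0.0021323658319235064)) zmax 0.0623
nest2 0.0185 top 65 (array([0.45673791, 0.02602291]), np.float64(0.0020363217820715644)) zmax 0.1285
nest2 0.0185 side 310 (array([0.45558355, 0.02982693]), np.float64(0.001554641049531227)) zmax 0.1281
nest2 0.0255 top 129 (array([0.45560887, 0.02631163]), np.float64(0.002330126327406482)) zmax 0.0929
nest2 0.0255 side 460 (array([0.45578844, 0.02787506]), np.float64(0.0008538987375506651)) zmax 0.0933
```

Run:
```python
from h import *
im=cv2.imread("pics/a_top.png")
cv2.imwrite("pics/c1.png",cv2.resize(im[150:265,338:468],None,fx=5,fy=5,interpolation=cv2.INTER_CUBIC))
im=cv2.imread("pics/a_side.png")
cv2.imwrite("pics/c2.png",cv2.resize(im[120:210,300:415],None,fx=6,fy=6,interpolation=cv2.INTER_CUBIC))
```

```text
(no output)
```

View pics/c1.png

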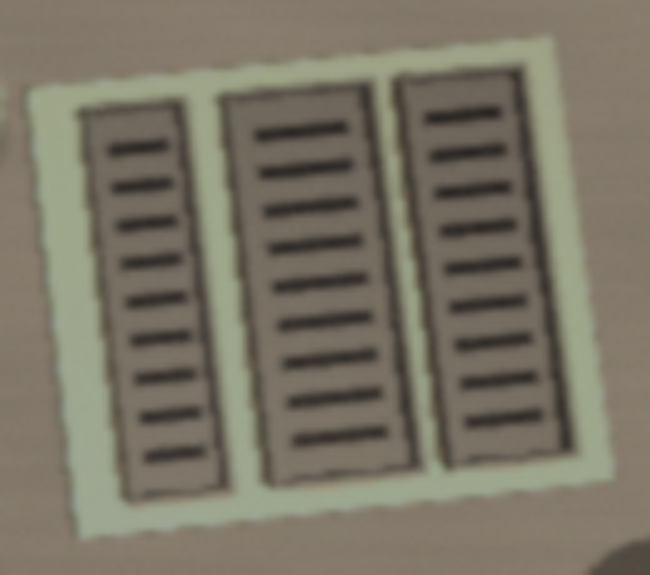

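View pics/c2.png

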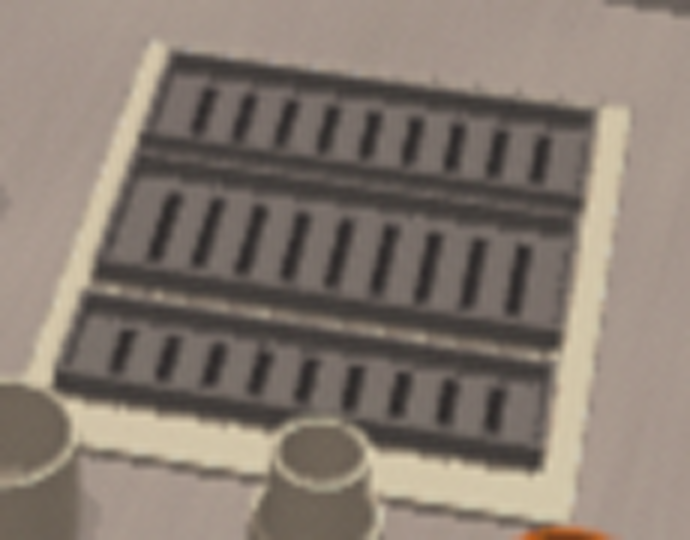

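Run:
```python
from h import *
ct=bot.camera_info("top");cs=bot.camera_info("side")
T={"S":((138,149),(175,455)),"L":((301,131),(340,438)),"M":((463,115),(504,419))}
S={"S":((123,352),(494,410)),"L":((165,228),(518,280)),"M":((205,111),(540,160))}
z=.0105
for k in "SLM":
  for n,D,ci,ox,oy,s in (("top",T,ct,338,150,5),("side",S,cs,300,120,6)):
    p=[onz(ox+(a+.5)/s-.5,oy+(b+.5)/s-.5,z,ci)[:2] for a,b in D[k]]
    d=p[0]-p[1];print(k,n,np.round(p,4).tolist(),"mid",((p[0]+p[1])/2).round(4),"len",np.hypot(*d).round(4),"ang",np.degrees(np.arctan2(d[1],d[0])).round(2))
R=pts("a",(.5,-.23),.2,-.01,.03,("top","side"))
for n,P in R.items():
  h,e=np.histogram(P[:,2],bins=np.arange(-.004,.026,.001));print(n,dict(zip(e.round(3).tolist(),h.tolist())))
# knob, mark, cover
c2=lambda a,b,z:onz(170+(a+.5)/4.5-.5,140+(b+.5)/4.5-.5,z,ct).round(4)
print("ptr",c2(114,468,.043),"knob c(disc)",c2(151,433,.045),"collar c",c2(152,434,.04),"mark",c2(124,379,.043),"fin",c2(142,249,.112))
```

```text
S top [[0.5844, -0.123], [0.4092, -0.1374]] mid [ 0.4968 -0.1302] len 0.1757 ang 4.7
S side [[0.5841, -0.1244], [0.4091, -0.139]] mid [ 0.4966 -0.1317] len 0.1756 ang 4.79
L top [[0.5929, -0.2177], [0.4164, -0.2318]] mid [ 0.5047 -0.2247] len 0.1771 ang 4.55
L side [[0.5914, -0.2175], [0.4165, -0.2326]] mid [ 0.5039 -0.2251] len 0.1755 ang 4.94
M top [[0.6003, -0.3124], [0.4248, -0.3263]] mid [ 0.5126 -0.3193] len 0.1761 ang 4.5
M side [[0.5988, -0.3149], [0.4241, -0.3284]] mid [ 0.5115 -0.3217] len 0.1752 ang 4.42
top {-0.004: 248, -0.003: 461, -0.002: 765, -0.001: 969, 0.0: 1018, 0.001: 839, 0.002: 646, 0.003: 523, 0.004: 645, 0.005: 865, 0.006: 1034, 0.007: 1171, 0.008: 1270, 0.009: 1149, 0.01: 905, 0.011: 573, 0.012: 278, 0.013: 146, 0.014: 80, 0.015: 56, 0.016: 63, 0.017: 81, 0.018: 114, 0.019: 186, 0.02: 199, 0.021: 196, 0.022: 122, 0.023: 86, 0.024: 41}
side {-0.004: 6, -0.003: 26, -0.002: 107, -0.001: 221, 0.0: 493, 0.001: 665, 0.002: 643, 0.003: 459, 0.004: 268, 0.005: 224, 0.006: 296, 0.007: 396, 0.008: 547, 0.009: 643, 0.01: 674, 0.011: 694, 0.012: 486, 0.013: 324, 0.014: 162, 0.015: 149, 0.016: 141, 0.017: 122, 0.018: 124, 0.019: 130, 0.02: 163, 0.021: 194, 0.022: 179, 0.023: 175, 0.024: 107}
ptr [0.4136 0.35   0.043 ] knob c(disc) [0.434  0.3276 0.045 ] collar c [0.4334 0.3283 0.04  ] mark [0.4669 0.3444 0.043 ] fin [0.537  0.3149 0.112 ]
```

```bash
cat > p.py <<'E'
# usage: p.py x,y,z[,yaw] ...  (mm ; yaw = angle of tool y in deg, default 4.65) -> deltas from present pose
import sys
from h import *
from scipy.spatial.transform import Rotation as Ro
o=bot.get_obs();p=o['ee_pos']*1000;R=o['ee_rot']
print("t",round(o['t'],2),"pos",p.round(1),"yaw",np.degrees(np.arctan2(R[1,1],R[0,1])).round(2),"open",round(o['opening']*1000,1),"F",o['wrist_force'].round(1),"q",o['joint_pos'].round(0))
for a in sys.argv[1:]:
    v=[float(k) for k in a.split(',')];yaw=np.radians(v[3] if len(v)>3 else 4.65)
    s,c=np.sin(yaw),np.cos(yaw);T=np.array([[-s,c,0],[c,s,0],[0,0,-1]])  # rows? columns below
    T=np.array([[-s,c,0],[c,s,0],[0,0,-1]]).T.copy()
    T=np.column_stack([[-s,c,0],[c,s,0],[0,0,-1]])
    d=R.T@(np.array(v[:3])-p);rv=Ro.from_matrix(R.T@T).as_rotvec(degrees=True)
    print(a,"->",d.round(1).tolist(),rv.round(1).tolist())
E
python3 p.py 456,28,250 456,28,200 400,-150,250
```

```text
t 0.15 pos [ 195.4 -567.1  221.8] yaw -70.99 open 87.6 F [-0.4  0.3  0.4] q [-74.   5.  71.  -0. 104.  -3.]
456,28,250 -> [440.2, -477.7, -27.5] [-0.1, -0.1, -75.6]
456,28,200 -> [440.2, -477.7, 22.5] [-0.1, -0.1, -75.6]
400,-150,250 -> [329.3, -327.7, -27.7] [-0.1, -0.1, -75.6]
```

Emit:
carry_out([
  [[40,-44,-28,0,0,-9],[85,-95,-28,0,0,-19],[130,-145,-28,0,0,-29],[175,-195,-28,0,0,-39],[220,-240,-28,0,0,-49],[265,-290,-28,0,0,-58],[310,-335,-28,0,0,-67],[350,-380,-28,0,0,-75.6]],
], fingers=87, force=15)

```text
t: 1.15
ee_pos: [0.3939, -0.1125, 0.2502]
ee_rot: [[-0.085, 0.996, 0.0], [0.996, 0.085, 0.001], [0.001, 0.0, -1.0]]
wrist_force: [0.6, -0.5, -0.3]
opening: 0.0871
```

```bash
python3 p.py 456,28,200 456,28,96
```

```text
t 1.15 pos [ 393.9 -112.5  250.2] yaw 4.88 open 87.1 F [ 0.6 -0.5 -0.3] q [-21. -24.  94.   0. 110. -26.]
456,28,200 -> [134.7, 73.8, 50.4] [0.0, -0.1, 0.2]
456,28,96 -> [134.6, 73.8, 154.4] [0.0, -0.1, 0.2]
```

Emit:
carry_out([
  [[45,25,0,0,0,0],[90,50,10,0,0,0],[115,65,30,0,0,0],[128,71,45,0,0,0],[134.7,73.8,50,0,0,0.2],[134.7,73.8,50,0,0,0.2],[134.7,73.8,50,0,0,0.2],[134.7,73.8,50,0,0,0.2]],
])

```text
t: 2.15
ee_pos: [0.4562, 0.0273, 0.2012]
ee_rot: [[-0.08, 0.997, 0.001], [0.997, 0.08, 0.001], [0.001, 0.001, -1.0]]
wrist_force: [-0.6, -0.9, 0.4]
opening: 0.0871
```

```bash
cat >> h.py <<'E'
def wproj(X,ci):
    p=ci['R']@np.asarray(X,float)+ci['t'];r=np.hypot(p[0],p[1]);th=np.arctan2(r,p[2])
    return ci['cx']+ci['fx']*th*p[0]/r,ci['cy']+ci['fy']*th*p[1]/r
def wring(im,c,z,rad,ci,col):
    q=[wproj((c[0]+rad*np.cos(a),c[1]+rad*np.sin(a),z),ci) for a in np.linspace(0,6.283,60)]
    cv2.polylines(im,[np.round(np.array(q)*16).astype(np.int32)],True,col,1,cv2.LINE_AA,4)
def wcloud(d,ci):
    v,u=np.mgrid[0:d.shape[0],0:d.shape[1]];x=(u-ci['cx'])/ci['fx'];y=(v-ci['cy'])/ci['fy'];th=np.hypot(x,y)+1e-9
    k=np.tan(th)/th;z=d.astype(float);P=np.stack([x*k*z,y*k*z,z],-1)-ci['t'];return P@ci['R']
E
python3 - <<'E'
from h import *
ci=bot.camera_info("wrist");im,d=bot.get_image("wrist");np.save("pics/d_wrist.npy",d)
wring(im,(.456,.028),.125,.02,ci,(0,0,255));wring(im,(.456,.028),.09,.027,ci,(255,0,0))
cv2.imwrite("pics/d_wrist.png",im)
P=wcloud(d,ci);
for lo,hi,r in((.105,.135,.0185),(.05,.093,.027)):
  Q=P.reshape(-1,3);Q=Q[(np.hypot(Q[:,0]-.456,Q[:,1]-.028)<.04)&(Q[:,2]>lo)&(Q[:,2]<hi)];print(len(Q),fit(Q,(.456,.028),r),np.percentile(Q[:,2],[2,50,98]))
E
python3 p.py 456,28,96
```

```text
1037 (array([0.45485472, 0.02951941]), np.float64(0.0006285794258645873)) [0.10551817 0.12243042 0.12564691]
1467 (array([0.45491146, 0.02902096]), np.float64(0.003587573329846456)) [0.05119114 0.08054661 0.09182117]
t 2.2 pos [456.1  27.4 201.1] yaw 4.62 open 86.8 F [-0.1  0.3 -0.3] q [ -1. -17.  94.   0. 104.  -5.]
456,28,96 -> [0.5, -0.2, 105.1] [0.1, -0.1, -0.0]
```

View pics/d_wrist.png

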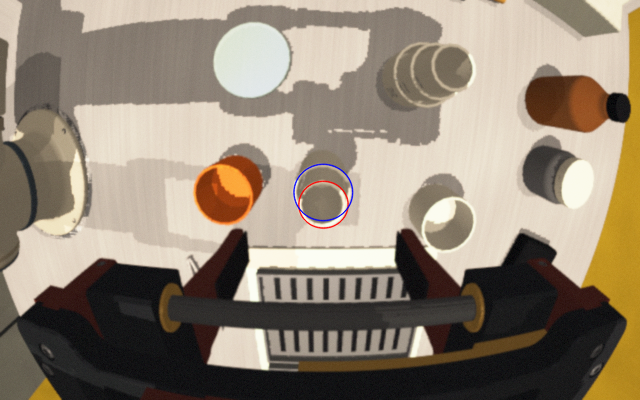

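Emit:
carry_out([
  [[1.6,-1,35,0,0,0],[1.6,-1,70,0,0,0],[1.6,-1,95,0,0,0],[1.6,-1,103,0,0,0],[1.6,-1,103,0,0,0],[1.6,-1,103,0,0,0],[1.6,-1,103,0,0,0],[1.6,-1,103,0,0,0]],
])

```text
t: 3.2
ee_pos: [0.4555, 0.029, 0.0987]
ee_rot: [[-0.081, 0.997, 0.002], [0.997, 0.081, 0.001], [0.001, 0.002, -1.0]]
wrist_force: [-0.1, 0.8, -0.8]
opening: 0.0871
```

Emit:
carry_out([
  [[0,0,0,0,0,0],[0,0,0,0,0,0],[0,0,0,0,0,0],[0,0,0,0,0,0],[0,0,0,0,0,0],[0,0,0,0,0,0],[0,0,0,0,0,0],[0,0,-10,0,0,0]],
], fingers=30, force=20)

```text
t: 4.2
ee_pos: [0.4548, 0.0291, 0.1081]
ee_rot: [[-0.081, 0.997, 0.0], [0.997, 0.081, 0.001], [0.001, 0.0, -1.0]]
wrist_force: [-0.3, 0.5, -0.5]
opening: 0.0399
```

```bash
python3 p.py 455,29,240 552,-126,240 552,-126,120 552,-126,105
```

```text
t 4.2 pos [454.8  29.1 108.1] yaw 4.62 open 39.9 F [-0.3  0.5 -0.5] q [ -1. -17. 103.   0.  94.  -5.]
455,29,240 -> [0.1, 0.2, -131.9] [0.0, -0.1, -0.0]
552,-126,240 -> [-162.2, 84.4, -132.0] [0.0, -0.1, -0.0]
552,-126,120 -> [-162.4, 84.4, -12.0] [0.0, -0.1, -0.0]
552,-126,105 -> [-162.4, 84.4, 3.0] [0.0, -0.1, -0.0]
```

Emit:
carry_out([
  [[0,0,-40,0,0,0],[0,0,-85,0,0,0],[-10,5,-125,0,0,0],[-50,26,-132,0,0,0],[-90,47,-132,0,0,0],[-130,68,-132,0,0,0],[-155,81,-132,0,0,0],[-162,84.4,-132,0,0,0]],
])

```text
t: 5.2
ee_pos: [0.5523, -0.127, 0.2398]
ee_rot: [[-0.079, 0.997, -0.001], [0.997, 0.079, 0.001], [0.001, -0.001, -1.0]]
wrist_force: [0.7, -0.2, -0.2]
opening: 0.0397
```

```bash
python3 p.py 552,-126,120 552,-126,104
python3 - <<'E'
from h import *
ci=bot.camera_info("wrist");im,d=bot.get_image("wrist")
c=np.array([.4967,-.131]);u=np.array([.9967,.0811]);w=np.array([-.0811,.9967])
for a,b in ((.0967,.115),):
  for s in (-.026,.026):
    q=[wproj((*(c+u*t+w*s),.021),ci) for t in np.linspace(-.11,.11,20)]
    cv2.polylines(im,[np.round(np.array(q)*16).astype(np.int32)],False,(0,0,255),1,cv2.LINE_AA,4)
cv2.imwrite("pics/e_wrist.png",im)
E
```

```text
t 5.2 pos [ 552.3 -127.   239.8] yaw 4.52 open 39.7 F [ 0.7 -0.2 -0.2] q [-16.   0.  74.   0. 106. -21.]
552,-126,120 -> [0.9, -0.1, 119.8] [-0.0, -0.1, -0.1]
552,-126,104 -> [0.9, -0.1, 135.8] [-0.0, -0.1, -0.1]
```

View pics/e_wrist.png

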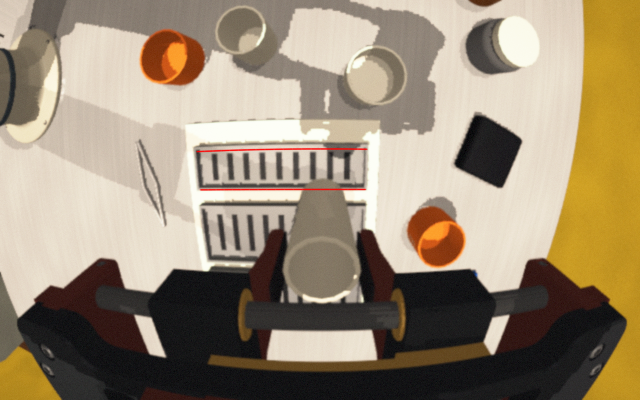

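Emit:
carry_out([
  [[0.9,0,40,0,0,0],[0.9,0,80,0,0,0],[0.9,0,110,0,0,0],[0.9,0,125,0,0,0],[0.9,0,132,0,0,0],[0.9,0,135,0,0,0],[0.9,0,136,0,0,0],[0.9,0,136,0,0,0]],
])

```text
t: 6.25
ee_pos: [0.5526, -0.126, 0.1047]
ee_rot: [[-0.079, 0.997, 0.001], [0.997, 0.079, 0.001], [0.001, 0.001, -1.0]]
wrist_force: [-0.2, 0.2, -0.6]
opening: 0.0398
```

```bash
python3 p.py 552,-126,102.5 552,-126,240
```

```text
t 6.25 pos [ 552.6 -126.   104.7] yaw 4.54 open 39.8 F [-0.2  0.2 -0.6] q [-16.   1.  87.   0.  92. -21.]
552,-126,102.5 -> [0.1, -0.6, 2.2] [0.1, -0.0, -0.1]
552,-126,240 -> [0.2, -0.4, -135.3] [0.1, -0.0, -0.1]
```

Emit:
carry_out([
  [[0,0,1,0,0,0],[0,0,1.5,0,0,0],[0,0,1.5,0,0,0],[0,0,1.5,0,0,0],[0,0,1.5,0,0,0],[0,0,1.5,0,0,0],[0,0,1.5,0,0,0],[0,0,1.5,0,0,0]],
])

```text
t: 7.25
ee_pos: [0.5526, -0.126, 0.1032]
ee_rot: [[-0.079, 0.997, 0.001], [0.997, 0.079, 0.001], [0.001, 0.001, -1.0]]
wrist_force: [-0.5, 0.1, -1.3]
opening: 0.0396
```

Emit:
carry_out([
  [[0,0,0,0,0,0],[0,0,0,0,0,0],[0,0,0,0,0,0],[0,0,-5,0,0,0],[0,0,-30,0,0,0],[0,0,-70,0,0,0],[0,0,-110,0,0,0],[0,0,-130,0,0,0]],
], fingers=65)

```text
t: 8.25
ee_pos: [0.553, -0.1263, 0.2367]
ee_rot: [[-0.079, 0.997, 0.005], [0.997, 0.079, -0.0], [-0.001, 0.005, -1.0]]
wrist_force: [-0.7, -0.2, -0.6]
opening: 0.065
```

```bash
python3 - <<'E'
from h import *
o=grab("f")
for nm,c,lo,hi,r in [("S3",(.552,-.126),.03,.135,.02),("M2",(.455,.029),.03,.1,.0265),("L2",(.6025,-.0075),.02,.066,.0335),("S1",(.551,.149),.1,.14,.0195),("M1",(.551,.149),.065,.099,.0265),("L1",(.551,.149),.02,.064,.0335)]:
    R=pts("f",c,.06,lo,hi)
    for n,Q in R.items():
      if len(Q)>8: print(nm,n,len(Q),fit(Q,c,r),"zmax",np.percentile(Q[:,2],98).round(4))
E
python3 p.py 455,29,180 455,29,66
```

```text
S3 top 113 (array([ 0.553024  , -0.13005456]), np.float64(0.000731486169232267)) zmax 0.1309
S3 side 520 (array([ 0.5525081 , -0.12637401]), np.float64(0.0010586791082961497)) zmax 0.1309
M2 top 110 (array([0.45618709, 0.02614441]), np.float64(0.0016340920769567797)) zmax 0.0935
M2 side 641 (array([0.45557195, 0.02965427]), np.float64(0.0011532053825482579)) zmax 0.0926
L2 top 197 (array([ 0.60308248, -0.00931542]), np.float64(0.0013061143882276138)) zmax 0.0621
L2 side 591 (array([ 0.60243905, -0.00586255]), np.float64(0.0013748117457654113)) zmax 0.0628
S1 top 107 (array([0.55047714, 0.14731974]), np.float64(0.001305687713710875)) zmax 0.133
S1 side 346 (array([0.54948394, 0.15175854]), np.float64(0.0010890204214699852)) zmax 0.1328
M1 top 156 (array([0.55130402, 0.14770898]), np.float64(0.002218040722166914)) zmax 0.0978
M1 side 331 (array([0.54982065, 0.15028183]), np.float64(0.0008950884997328441)) zmax 0.0987
L1 top 197 (array([0.55166188, 0.14776323]), np.float64(0.002214596066190927)) zmax 0.0632
L1 side 453 (array([0.5500764 , 0.15028965]), np.float64(0.0008434863958843991)) zmax 0.063
t 8.35 pos [ 553.4 -126.4  236.9] yaw 4.54 open 64.9 F [-0.1  0.1  0.1] q [-16.   0.  74.   0. 105. -21.]
455,29,180 -> [162.8, -86.2, 56.1] [0.4, 0.1, -0.1]
455,29,66 -> [162.9, -86.9, 170.1] [0.4, 0.1, -0.1]
```

View pics/f_side.png

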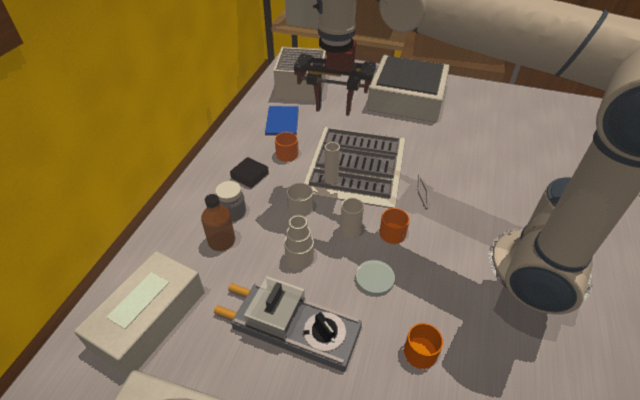

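Emit:
carry_out([
  [[40,-21,0,0,0,0],[85,-45,0,0,0,0],[130,-69,10,0,0,0],[155,-82,40,0,0,0],[163,-86.5,75,0,0,0],[163.4,-86,110,0.4,0,0],[163.4,-86,120,0.4,0,0],[163.4,-86,120,0.4,0,0]],
], fingers=87)

```text
t: 9.35
ee_pos: [0.4552, 0.0295, 0.1156]
ee_rot: [[-0.079, 0.997, -0.002], [0.997, 0.079, -0.001], [-0.001, -0.002, -1.0]]
wrist_force: [-0.5, -0.9, 1.7]
opening: 0.0875
```

```bash
python3 p.py 455.5,29.5,51
```

```text
t 9.35 pos [455.2  29.5 115.6] yaw 4.53 open 87.5 F [-0.5 -0.9  1.7] q [ -1. -17. 102.  -0.  95.  -5.]
455.5,29.5,51 -> [0.0, 0.4, 64.6] [-0.1, 0.1, -0.1]
```

Emit:
carry_out([
  [[0,0,25,0,0,0],[0,0.4,50,0,0,0],[0,0.4,62,0,0,0],[0,0.4,64,0,0,0],[0,0.4,65,0,0,0],[0,0.4,65,0,0,0],[0,0.4,65,0,0,0],[0,0.4,65,0,0,0]],
])

```text
t: 10.35
ee_pos: [0.4556, 0.0294, 0.0509]
ee_rot: [[-0.079, 0.997, -0.001], [0.997, 0.079, -0.001], [-0.001, -0.002, -1.0]]
wrist_force: [-0.3, 0.1, -0.5]
opening: 0.0871
```

Emit:
carry_out([
  [[0,0,0,0,0,0],[0,0,0,0,0,0],[0,0,0,0,0,0],[0,0,0,0,0,0],[0,0,0,0,0,0],[0,0,-10,0,0,0],[0,0,-50,0,0,0],[0,0,-100,0,0,0]],
], fingers=44, force=20)

```text
t: 11.35
ee_pos: [0.455, 0.0296, 0.1515]
ee_rot: [[-0.079, 0.997, -0.004], [0.997, 0.079, -0.001], [-0.001, -0.004, -1.0]]
wrist_force: [0.5, 0.2, -1.0]
opening: 0.0542
```

```bash
python3 p.py 455.5,29.5,215 572,-315.5,215
```

```text
t 11.35 pos [455.   29.6 151.5] yaw 4.53 open 54.2 F [ 0.5  0.2 -1. ] q [ -0. -17.  99.  -0.  99.  -5.]
455.5,29.5,215 -> [-0.2, 0.3, -63.5] [-0.2, 0.1, -0.1]
572,-315.5,215 -> [-353.3, 89.2, -63.5] [-0.2, 0.1, -0.1]
```

Emit:
carry_out([
  [[-25,6,-45,0,0,0],[-75,19,-63,0,0,0],[-130,33,-63,0,0,0],[-185,47,-63,0,0,0],[-240,61,-63,0,0,0],[-295,75,-63,0,0,0],[-335,85,-63,0,0,0],[-353.3,89.2,-63,0,0,0]],
])

```text
t: 12.35
ee_pos: [0.572, -0.3178, 0.214]
ee_rot: [[-0.077, 0.997, -0.005], [0.997, 0.077, -0.001], [-0.001, -0.005, -1.0]]
wrist_force: [-0.2, -0.6, -1.0]
opening: 0.0542
```

```bash
python3 p.py 572,-315.5,60.5
python3 - <<'E'
from h import *
ci=bot.camera_info("wrist");im,d=bot.get_image("wrist")
u=np.array([.9967,.0811]);w=np.array([-.0811,.9967])
for c,b in ((np.array([.512,-.3205]),.033),(np.array([.5043,-.2249]),.04)):
  for s in (-b,b):
    q=[wproj((*(c+u*t+w*s),.021),ci) for t in np.linspace(-.11,.11,20)]
    cv2.polylines(im,[np.round(np.array(q)*16).astype(np.int32)],False,(0,0,255),1,cv2.LINE_AA,4)
cv2.imwrite("pics/g_wrist.png",im)
E
```

```text
t 12.35 pos [ 572.  -317.8  214. ] yaw 4.41 open 54.2 F [-0.2 -0.6 -1. ] q [-32.  14.  62.  -0. 105. -36.]
572,-315.5,60.5 -> [2.4, 0.9, 153.5] [-0.3, 0.0, -0.2]
```

View pics/g_wrist.png

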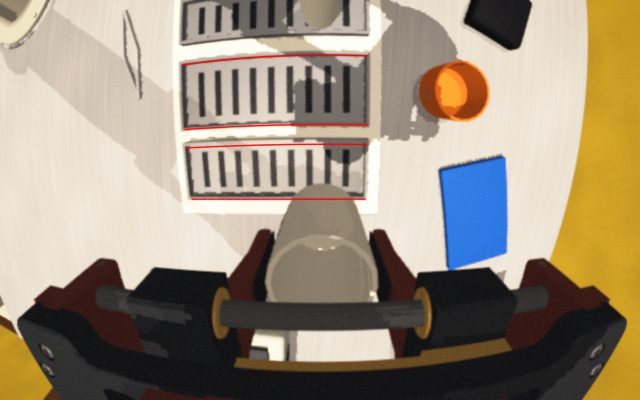

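Emit:
carry_out([
  [[2.4,0.9,40,-0.3,0,0],[2.4,0.9,85,-0.3,0,0],[2.4,0.9,120,-0.3,0,0],[2.4,0.9,140,-0.3,0,-0.2],[2.4,0.9,148,-0.3,0,-0.2],[2.4,0.9,151,-0.3,0,-0.2],[2.4,0.9,153,-0.3,0,-0.2],[2.4,0.9,154,-0.3,0,-0.2]],
])

```text
t: 13.4
ee_pos: [0.5725, -0.3172, 0.0608]
ee_rot: [[-0.079, 0.997, 0.002], [0.997, 0.079, -0.002], [-0.003, 0.002, -1.0]]
wrist_force: [-0.4, 0.4, -0.0]
opening: 0.0545
```

```bash
python3 p.py 572,-315.5,60
```

```text
t 13.4 pos [ 572.5 -317.2   60.8] yaw 4.56 open 54.5 F [-0.4  0.4 -0. ] q [-32.  15.  76.  -0.  89. -36.]
572,-315.5,60 -> [1.7, -0.3, 0.8] [0.1, 0.1, -0.1]
```

Emit:
carry_out([
  [[1,0,0.5,0,0,0],[1.5,0,0.8,0,0,0],[1.5,0,0.8,0,0,0],[1.5,0,0.8,0,0,0],[1.5,0,0.8,0,0,0],[1.5,0,0.8,0,0,0],[1.5,0,0.8,0,0,0],[1.5,0,0.8,0,0,0]],
])

```text
t: 14.4
ee_pos: [0.5723, -0.3157, 0.06]
ee_rot: [[-0.079, 0.997, 0.002], [0.997, 0.079, -0.002], [-0.003, 0.002, -1.0]]
wrist_force: [0.5, 0.4, -0.6]
opening: 0.0545
```

Emit:
carry_out([
  [[0,0,0,0,0,0],[0,0,0,0,0,0],[0,0,0,0,0,0],[0,0,-5,0,0,0],[0,0,-40,0,0,0],[0,0,-80,0,0,0],[0,0,-130,0,0,0],[0,0,-160,0,0,0]],
], fingers=78)

```text
t: 15.4
ee_pos: [0.5725, -0.3156, 0.2241]
ee_rot: [[-0.079, 0.997, 0.006], [0.997, 0.079, -0.005], [-0.005, 0.005, -1.0]]
wrist_force: [0.5, 0.5, -0.1]
opening: 0.0779
```

```bash
cat > m.py <<'E'
import sys
from h import *
tag=sys.argv[1];grab(tag)
K={"S":(.03,.14,.02),"M":(.03,.1,.0265),"L":(.02,.066,.0335),"S1":(.1,.14,.0195),"M1":(.065,.099,.0265),"L1":(.02,.064,.0335)}
for a in sys.argv[2:]:
    k,x,y=a.split(',');lo,hi,r=K[k];c=(float(x)/1000,float(y)/1000)
    for n,Q in pts(tag,c,.06,lo,hi).items():
      if len(Q)>8:
        f=fit(Q,c,r);print(a,n,len(Q),(f[0]*1000).round(1),(f[1]*1000).round(1),"zmax",np.percentile(Q[:,2],98).round(4))
E
python3 m.py g M,572,-316 S,552,-126 L,602,-6 S1,550,150 L1,550,150; python3 p.py 549.5,151,220; python3 p.py 602.5,-6,150
```

```text
M,572,-316 top 385 [ 573.3 -317.8] 1.3 zmax 0.0995
M,572,-316 side 460 [ 571.9 -315.7] 1.2 zmax 0.0993
S,552,-126 top 257 [ 553.4 -127.8] 1.7 zmax 0.1315
S,552,-126 side 522 [ 552.4 -126.4] 1.1 zmax 0.1314
L,602,-6 top 196 [603.2  -9.3] 1.3 zmax 0.0621
L,602,-6 side 592 [602.3  -5.8] 1.3 zmax 0.0629
S1,550,150 top 105 [550.6 147.3] 1.3 zmax 0.1333
S1,550,150 side 340 [549.6 151.8] 1.1 zmax 0.1325
L1,550,150 top 199 [551.5 147.8] 2.2 zmax 0.0632
L1,550,150 side 447 [550.1 150.2] 0.8 zmax 0.0631
t 15.5 pos [ 573.2 -316.   225.8] yaw 4.56 open 77.7 F [-0.2 -0.   0.5] q [-32.  13.  61.  -0. 105. -36.]
549.5,151,220 -> [467.5, 13.4, 2.3] [0.5, 0.4, -0.1]
t 15.5 pos [ 573.2 -316.   225.8] yaw 4.56 open 77.7 F [-0.2 -0.   0.5] q [-32.  13.  61.  -0. 105. -36.]
602.5,-6,150 -> [307.3, 53.1, 73.9] [0.5, 0.4, -0.1]
```

View pics/g_side.png

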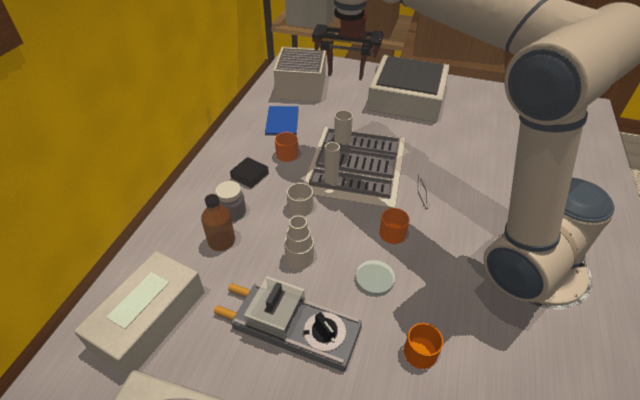

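Emit:
carry_out([
  [[45,8,0,0,0,0],[100,17,0,0,0,0],[155,27,5,0,0,0],[210,36,15,0.5,0.4,0],[260,45,40,0.5,0.4,0],[295,51,70,0.5,0.4,0],[307.3,53.1,100,0.5,0.4,0],[307.3,53.1,120,0.5,0.4,0]],
], fingers=87.8)

```text
t: 16.5
ee_pos: [0.6015, -0.0053, 0.1003]
ee_rot: [[-0.081, 0.997, -0.004], [0.997, 0.081, -0.001], [-0.0, -0.004, -1.0]]
wrist_force: [-0.7, 0.1, -0.1]
opening: 0.0878
```

```bash
python3 p.py 602.5,-6,36;python3 - <<'E'
from h import *
ci=bot.camera_info("wrist");im,d=bot.get_image("wrist")
c=(.6025,-.006)
wring(im,c,.06,.034,ci,(0,0,255))
cv2.imwrite("pics/i_wrist.png",im)
P=wcloud(d,ci)
Q=P.reshape(-1,3);Q=Q[(np.hypot(Q[:,0]-c[0],Q[:,1]-c[1])<.05)&(Q[:,2]>.05)&(Q[:,2]<.068)];print(len(Q),fit(Q,c,.0325))
E
```

```text
t 16.5 pos [601.5  -5.3 100.3] yaw 4.66 open 87.8 F [-0.7  0.1 -0.1] q [-4.  6. 82. -0. 92. -8.]
602.5,-6,36 -> [-0.8, 1.1, 64.3] [-0.2, 0.0, 0.0]
1880 (array([ 0.60212727, -0.00630067]), np.float64(0.0007993228437318013))
```

View pics/i_wrist.png

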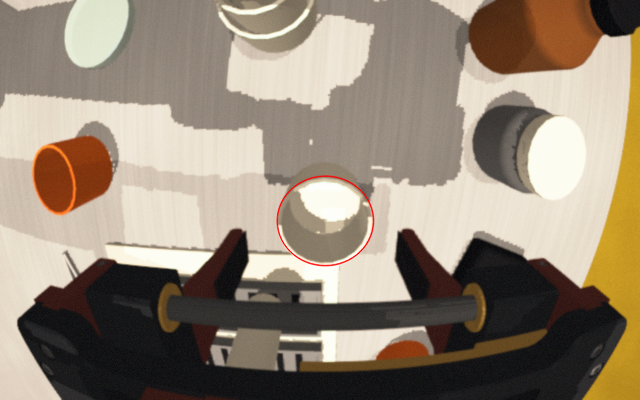

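Ring on L2's rim at (325,221) matches. Descend and grip.

Emit:
carry_out([
  [[-0.8,1,20,-0.2,0,0],[-0.8,1,45,-0.2,0,0],[-0.8,1,60,-0.2,0,0],[-0.8,1,64,-0.2,0,0],[-0.8,1,64,-0.2,0,0],[-0.8,1,64,-0.2,0,0],[-0.8,1,64,-0.2,0,0],[-0.8,1,64,-0.2,0,0]],
])

```text
t: 17.55
ee_pos: [0.6015, -0.0069, 0.0343]
ee_rot: [[-0.08, 0.997, -0.003], [0.997, 0.08, -0.0], [-0.0, -0.003, -1.0]]
wrist_force: [0.0, -0.2, 0.6]
opening: 0.088
```

Emit:
carry_out([
  [[0,0,0,0,0,0],[0,0,0,0,0,0],[0,0,0,0,0,0],[0,0,0,0,0,0],[0,0,-5,0,0,0],[0,0,-40,0,0,0],[0,0,-90,0,0,0],[0,0,-140,0,0,0]],
], fingers=58, force=20)

```text
t: 18.55
ee_pos: [0.6015, -0.0068, 0.1756]
ee_rot: [[-0.08, 0.997, -0.004], [0.997, 0.08, -0.0], [-0.0, -0.004, -1.0]]
wrist_force: [1.0, -0.6, -1.0]
opening: 0.0668
```

```bash
python3 p.py 564,-220,190 564,-220,46
```

```text
t 18.55 pos [601.5  -6.8 175.6] yaw 4.6 open 66.8 F [ 1.  -0.6 -1. ] q [ -4.   5.  75.  -0. 100.  -8.]
564,-220,190 -> [-209.5, -54.5, -14.2] [-0.2, 0.0, -0.0]
564,-220,46 -> [-209.4, -54.0, 129.8] [-0.2, 0.0, -0.0]
```

Emit:
carry_out([
  [[-15,-4,-30,0,0,0],[-50,-13,-35,0,0,0],[-95,-25,-35,0,0,0],[-140,-36,-35,0,0,0],[-180,-47,-35,0,0,0],[-203,-53,-35,0,0,0],[-209.5,-54,-35,-0.2,0,0],[-209.5,-54,-30,-0.2,0,0]],
])

```text
t: 19.55
ee_pos: [0.5648, -0.2198, 0.2061]
ee_rot: [[-0.08, 0.997, 0.001], [0.997, 0.08, -0.0], [-0.0, 0.001, -1.0]]
wrist_force: [-0.4, 0.5, -0.8]
opening: 0.0672
```

```bash
python3 p.py 564,-220,45
```

```text
t 19.55 pos [ 564.8 -219.8  206.1] yaw 4.59 open 67.2 F [-0.4  0.5 -0.8] q [-24.   6.  71.   0. 103. -29.]
564,-220,45 -> [-0.2, -0.9, 161.1] [0.0, 0.0, -0.1]
```

Emit:
carry_out([
  [[0,-0.9,40,0,0,0],[0,-0.9,85,0,0,0],[0,-0.9,125,0,0,0],[0,-0.9,148,0,0,0],[0,-0.9,156,0,0,0],[0,-0.9,160,0,0,0],[0,-0.9,162,0,0,0],[0,-0.9,162,0,0,0]],
])

```text
t: 20.55
ee_pos: [0.5645, -0.22, 0.0451]
ee_rot: [[-0.08, 0.997, 0.002], [0.997, 0.08, -0.001], [-0.001, 0.002, -1.0]]
wrist_force: [-0.0, 0.7, -1.2]
opening: 0.0672
```

```bash
python3 p.py 564,-220,43.5
```

```text
t 20.55 pos [ 564.5 -220.    45.1] yaw 4.59 open 67.2 F [-0.   0.7 -1.2] q [-25.   8.  85.   0.  86. -29.]
564,-220,43.5 -> [0.0, -0.5, 1.6] [0.1, 0.0, -0.1]
```

Emit:
carry_out([
  [[0,0,1,0,0,0],[0,0,1.5,0,0,0],[0,0,1.5,0,0,0],[0,0,1.5,0,0,0],[0,0,1.5,0,0,0],[0,0,1.5,0,0,0],[0,0,1.5,0,0,0],[0,0,1.5,0,0,0]],
])

```text
t: 21.55
ee_pos: [0.5645, -0.22, 0.0437]
ee_rot: [[-0.08, 0.997, 0.002], [0.997, 0.08, -0.001], [-0.001, 0.002, -1.0]]
wrist_force: [-0.2, 1.0, -0.9]
opening: 0.067
```

Emit:
carry_out([
  [[0,0,0,0,0,0],[0,0,0,0,0,0],[0,0,0,0,0,0],[0,0,-5,0,0,0],[0,0,-50,0,0,0],[0,0,-100,0,0,0],[0,0,-150,0,0,0],[0,0,-190,0,0,0]],
], fingers=86)

```text
t: 22.55
ee_pos: [0.5643, -0.2199, 0.2368]
ee_rot: [[-0.08, 0.997, 0.004], [0.997, 0.08, -0.002], [-0.002, 0.004, -1.0]]
wrist_force: [0.2, -0.8, 0.5]
opening: 0.0857
```

```bash
python3 m.py j M,572,-316 S,552,-126 L,564,-220 S1,550,150 M1,550,150 L1,550,150; python3 p.py 549.5,151.5,200 549.5,151.5,103
```

```text
M,572,-316 side 419 [ 571.8 -315.8] 1.3 zmax 0.0995
S,552,-126 top 259 [ 553.4 -128. ] 1.7 zmax 0.1306
S,552,-126 side 524 [ 552.5 -126.3] 1.2 zmax 0.131
L,564,-220 top 291 [ 566.2 -220.9] 1.8 zmax 0.0652
L,564,-220 side 277 [ 565.  -217.8] 1.5 zmax 0.0651
S1,550,150 top 106 [550.5 147.3] 1.3 zmax 0.132
S1,550,150 side 346 [549.4 151.9] 1.2 zmax 0.1328
M1,550,150 top 154 [551.5 147.7] 2.1 zmax 0.0984
M1,550,150 side 326 [550.  150.3] 1.0 zmax 0.0981
L1,550,150 top 191 [551.6 147.9] 2.2 zmax 0.0626
L1,550,150 side 449 [550.2 150.1] 0.8 zmax 0.0634
t 22.65 pos [ 565.6 -220.5  240.8] yaw 4.6 open 86.1 F [ 0.6 -1.1  1. ] q [-25.   6.  68.   0. 105. -29.]
549.5,151.5,200 -> [372.3, 13.3, 38.8] [0.6, 0.3, -0.1]
549.5,151.5,103 -> [372.9, 12.3, 135.8] [0.6, 0.3, -0.1]
```

View pics/j_side.png

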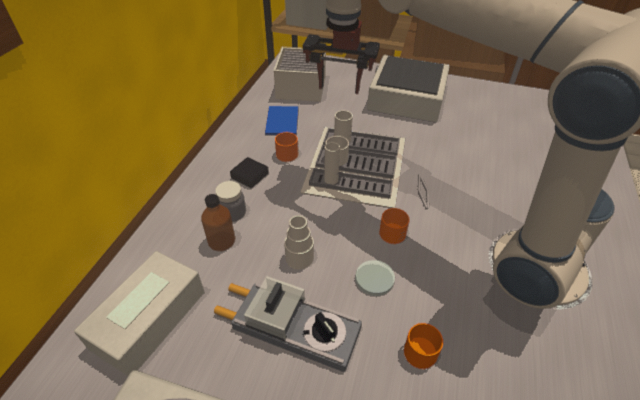

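Emit:
carry_out([
  [[45,2,0,0,0,0],[105,4,0,0,0,0],[165,6,0,0,0,0],[225,8,5,0.3,0.2,0],[285,10,20,0.6,0.3,0],[335,12,30,0.6,0.3,0],[365,13,38,0.6,0.3,0],[372.3,13.3,40,0.6,0.3,0]],
], fingers=80)

```text
t: 23.65
ee_pos: [0.5487, 0.153, 0.1972]
ee_rot: [[-0.083, 0.997, -0.002], [0.997, 0.083, -0.001], [-0.001, -0.002, -1.0]]
wrist_force: [0.5, -0.5, 0.7]
opening: 0.0799
```

```bash
python3 - <<'E'
from h import *
ci=bot.camera_info("wrist");im,d=bot.get_image("wrist");c=(.5495,.1515)
wring(im,c,.13,.02,ci,(0,0,255));wring(im,c,.095,.027,ci,(255,0,0));wring(im,c,.06,.034,ci,(0,255,0))
cv2.imwrite("pics/k_wrist.png",im)
P=wcloud(d,ci).reshape(-1,3)
for lo,hi,r in ((.122,.138,.0185),(.09,.101,.0255),(.055,.065,.0325)):
  Q=P[(np.hypot(P[:,0]-c[0],P[:,1]-c[1])<.05)&(P[:,2]>lo)&(P[:,2]<hi)];print(len(Q),fit(Q,c,r))
E
python3 p.py 549.5,151.5,103
```

```text
747 (array([0.54917706, 0.15128952]), np.float64(0.0007528960153287516))
711 (array([0.54917107, 0.151126  ]), np.float64(0.0014984709815432755))
618 (array([0.54901624, 0.1503802 ]), np.float64(0.0012758619377840341))
t 23.7 pos [548.9 152.6 197.5] yaw 4.71 open 80.0 F [-0.5 -0.  -0.5] q [ 12.   0.  78.  -0. 102.   7.]
549.5,151.5,103 -> [-1.1, 0.6, 94.5] [-0.1, 0.0, 0.1]
```

View pics/k_wrist.png

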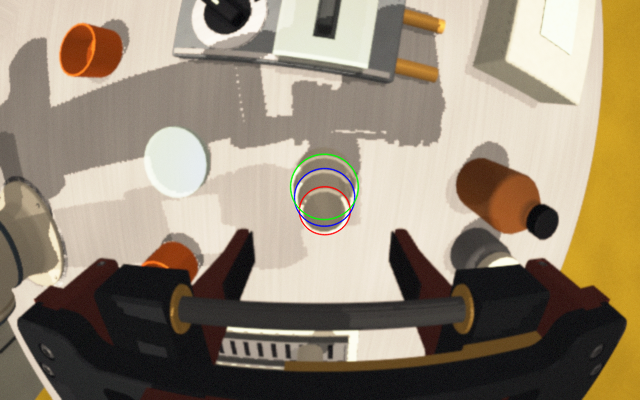

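Emit:
carry_out([
  [[-1.1,0.5,35,0,0,0],[-1.1,0.5,70,0,0,0],[-1.1,0.5,90,0,0,0],[-1.1,0.5,94,0,0,0],[-1.1,0.5,94,0,0,0],[-1.1,0.5,94,0,0,0],[-1.1,0.5,94,0,0,0],[-1.1,0.5,94,0,0,0]],
])

```text
t: 24.7
ee_pos: [0.5496, 0.1516, 0.1041]
ee_rot: [[-0.082, 0.997, -0.0], [0.997, 0.082, -0.001], [-0.001, -0.0, -1.0]]
wrist_force: [-1.1, -0.2, 0.3]
opening: 0.08
```

Emit:
carry_out([
  [[0,0,0,0,0,0],[0,0,0,0,0,0],[0,0,0,0,0,0],[0,0,0,0,0,0],[0,0,0,0,0,0],[0,0,-10,0,0,0],[0,0,-50,0,0,0],[0,0,-100,0,0,0]],
], fingers=30, force=20)

```text
t: 25.7
ee_pos: [0.549, 0.1515, 0.2045]
ee_rot: [[-0.082, 0.997, -0.003], [0.997, 0.082, -0.001], [-0.001, -0.003, -1.0]]
wrist_force: [0.8, -0.5, -0.5]
opening: 0.0387
```

```bash
python3 p.py 549,151,250 442,-135.5,250
```

```text
t 25.7 pos [549.  151.5 204.5] yaw 4.71 open 38.7 F [ 0.8 -0.5 -0.5] q [ 12.   0.  77.  -0. 102.   7.]
549,151,250 -> [-0.6, -0.1, -45.5] [-0.2, 0.1, 0.1]
442,-135.5,250 -> [-277.3, -130.3, -44.9] [-0.2, 0.1, 0.1]
```

Emit:
carry_out([
  [[-10,-5,-30,0,0,0],[-50,-23,-45,0,0,0],[-100,-47,-45,0,0,0],[-150,-70,-45,0,0,0],[-200,-94,-45,0,0,0],[-245,-115,-45,0,0,0],[-270,-127,-45,-0.2,0,0],[-277.3,-130.3,-45,-0.2,0,0]],
])

```text
t: 26.7
ee_pos: [0.4415, -0.1368, 0.2509]
ee_rot: [[-0.08, 0.997, 0.002], [0.997, 0.08, -0.001], [-0.002, 0.002, -1.0]]
wrist_force: [-0.2, 0.3, -0.9]
opening: 0.0388
```

```bash
python3 p.py 442,-135.5,104.5
```

```text
t 26.7 pos [ 441.5 -136.8  250.9] yaw 4.57 open 38.8 F [-0.2  0.3 -0.9] q [-21. -16.  87.  -0. 108. -26.]
442,-135.5,104.5 -> [1.4, 0.4, 146.4] [0.1, 0.1, -0.1]
```

Emit:
carry_out([
  [[1.2,0.4,40,0,0,0],[1.2,0.4,80,0,0,0],[1.2,0.4,115,0,0,0],[1.2,0.4,135,0,0,0],[1.2,0.4,142,0,0,0],[1.2,0.4,145,0,0,0],[1.2,0.4,147,0,0,0],[1.2,0.4,147,0,0,0]],
])

```text
t: 27.7
ee_pos: [0.4424, -0.1359, 0.1047]
ee_rot: [[-0.08, 0.997, 0.003], [0.997, 0.08, -0.002], [-0.002, 0.003, -1.0]]
wrist_force: [-0.3, -0.2, -0.4]
opening: 0.0389
```

```bash
python3 p.py 442,-135.5,103
```

```text
t 27.7 pos [ 442.4 -135.9  104.7] yaw 4.56 open 38.9 F [-0.3 -0.2 -0.4] q [-21. -16. 102.  -0.  93. -26.]
442,-135.5,103 -> [0.4, -0.4, 1.7] [0.2, 0.1, -0.1]
```

Emit:
carry_out([
  [[0,0,1,0,0,0],[0,0,1.5,0,0,0],[0,0,1.5,0,0,0],[0,0,1.5,0,0,0],[0,0,1.5,0,0,0],[0,0,1.5,0,0,0],[0,0,1.5,0,0,0],[0,0,1.5,0,0,0]],
])

```text
t: 28.7
ee_pos: [0.4424, -0.1359, 0.1032]
ee_rot: [[-0.08, 0.997, 0.003], [0.997, 0.08, -0.002], [-0.002, 0.003, -1.0]]
wrist_force: [-0.1, 0.2, -1.4]
opening: 0.0389
```

Emit:
carry_out([
  [[0,0,0,0,0,0],[0,0,0,0,0,0],[0,0,0,0,0,0],[0,0,-5,0,0,0],[0,0,-30,0,0,0],[0,0,-70,0,0,0],[0,0,-110,0,0,0],[0,0,-130,0,0,0]],
], fingers=62)

```text
t: 29.7
ee_pos: [0.4426, -0.1359, 0.2365]
ee_rot: [[-0.08, 0.997, 0.007], [0.997, 0.08, -0.003], [-0.004, 0.006, -1.0]]
wrist_force: [0.1, 1.0, -0.1]
opening: 0.0623
```

```bash
python3 m.py l M,572,-316 S,552,-126 S,442,-135 L,564,-220 M1,550,150 L1,550,150; python3 p.py 549.5,151,200 549.5,151,62
```

```text
M,572,-316 top 244 [ 572.  -317.2] 0.8 zmax 0.0996
M,572,-316 side 419 [ 571.9 -315.8] 1.2 zmax 0.0994
S,552,-126 top 221 [ 552.9 -129. ] 1.6 zmax 0.1303
S,552,-126 side 517 [ 552.5 -126.4] 1.2 zmax 0.1312
S,442,-135 top 202 [ 444.4 -138.5] 1.7 zmax 0.1308
S,442,-135 side 542 [ 443.  -136.6] 1.1 zmax 0.1315
L,564,-220 top 75 [ 572.4 -210.4] 8.3 zmax 0.0648
L,564,-220 side 279 [ 565.2 -217.9] 1.6 zmax 0.065
M1,550,150 top 137 [550.6 147.2] 1.4 zmax 0.097
M1,550,150 side 456 [549.6 152. ] 1.2 zmax 0.0978
L1,550,150 top 206 [550.8 147.6] 2.5 zmax 0.0624
L1,550,150 side 533 [549.8 151.1] 1.1 zmax 0.0631
t 29.8 pos [ 442.9 -136.   236.5] yaw 4.56 open 62.5 F [ 0.1 -0.  -0.6] q [-21. -16.  89.  -0. 107. -26.]
549.5,151,200 -> [277.8, 128.8, 36.3] [0.4, 0.3, -0.1]
549.5,151,62 -> [278.4, 127.7, 174.3] [0.4, 0.3, -0.1]
```

View pics/l_side.png

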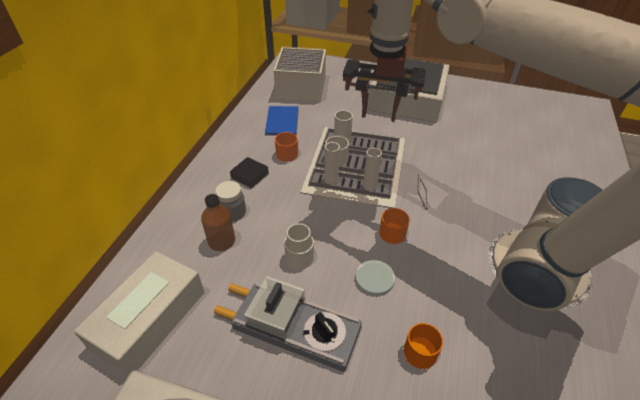

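Emit:
carry_out([
  [[35,16,0,0,0,0],[85,39,0,0,0,0],[135,62,0,0,0,0],[185,86,10,0,0,0],[230,107,30,0.4,0.3,0],[262,122,60,0.4,0.3,0],[276,128.5,90,0.4,0.3,0],[278.2,128.3,105,0.4,0.3,0]],
], fingers=84)

```text
t: 30.8
ee_pos: [0.5482, 0.1517, 0.1276]
ee_rot: [[-0.081, 0.997, -0.004], [0.997, 0.081, -0.0], [0.0, -0.004, -1.0]]
wrist_force: [-0.3, -0.2, -0.2]
opening: 0.0843
```

```bash
python3 p.py 549.2,151,66
```

```text
t 30.8 pos [548.2 151.7 127.6] yaw 4.65 open 84.3 F [-0.3 -0.2 -0.2] q [12.  1. 85.  0. 95.  7.]
549.2,151,66 -> [-0.8, 1.2, 61.6] [-0.3, -0.0, 0.0]
```

Emit:
carry_out([
  [[-0.5,1,25,-0.2,0,0],[-0.5,1,48,-0.2,0,0],[-0.5,1,58,-0.2,0,0],[-0.5,1,61,-0.2,0,0],[-0.5,1,61,-0.2,0,0],[-0.5,1,61,-0.2,0,0],[-0.5,1,61,-0.2,0,0],[-0.5,1,61,-0.2,0,0]],
])

```text
t: 31.8
ee_pos: [0.5491, 0.1513, 0.067]
ee_rot: [[-0.081, 0.997, -0.0], [0.997, 0.081, 0.0], [0.0, -0.0, -1.0]]
wrist_force: [-0.6, 0.5, -1.5]
opening: 0.0841
```

Emit:
carry_out([
  [[0,0,0,0,0,0],[0,0,0,0,0,0],[0,0,0,0,0,0],[0,0,0,0,0,0],[0,0,0,0,0,0],[0,0,-10,0,0,0],[0,0,-50,0,0,0],[0,0,-100,0,0,0]],
], fingers=44, force=20)

```text
t: 32.8
ee_pos: [0.5483, 0.1512, 0.1672]
ee_rot: [[-0.081, 0.997, -0.003], [0.997, 0.081, -0.0], [-0.0, -0.003, -1.0]]
wrist_force: [1.0, 0.4, -1.1]
opening: 0.0527
```

```bash
python3 p.py 549,151,225 452,-325.5,225
```

```text
t 32.8 pos [548.3 151.2 167.2] yaw 4.66 open 52.7 F [ 1.   0.4 -1.1] q [12.  0. 81.  0. 99.  7.]
549,151,225 -> [-0.2, 0.5, -57.8] [-0.2, 0.0, 0.0]
452,-325.5,225 -> [-467.3, -134.9, -57.3] [-0.2, 0.0, 0.0]
```

Emit:
carry_out([
  [[-10,-3,-30,0,0,0],[-50,-14,-58,0,0,0],[-105,-30,-58,0,0,0],[-165,-48,-58,0,0,0],[-225,-65,-58,0,0,0],[-285,-82,-58,0,0,0],[-345,-100,-58,0,0,0],[-400,-115,-58,0,0,0]],
])

```text
t: 33.8
ee_pos: [0.4655, -0.2588, 0.2265]
ee_rot: [[-0.081, 0.997, -0.002], [0.997, 0.081, -0.001], [-0.001, -0.002, -1.0]]
wrist_force: [0.8, 0.3, -0.5]
opening: 0.0529
```

```bash
python3 p.py 452,-325.5,220 452,-325.5,72.5
```

```text
t 33.8 pos [ 465.5 -258.8  226.5] yaw 4.62 open 52.9 F [ 0.8  0.3 -0.5] q [-33.  -5.  80.  -0. 105. -37.]
452,-325.5,220 -> [-65.4, -18.8, 6.6] [-0.1, 0.0, -0.0]
452,-325.5,72.5 -> [-65.2, -18.4, 154.1] [-0.1, 0.0, -0.0]
```

Emit:
carry_out([
  [[-35,-10,0,0,0,0],[-60,-17,10,0,0,0],[-65.3,-18.7,40,0,0,0],[-65.3,-18.7,75,0,0,0],[-65.3,-18.7,105,0,0,0],[-65.3,-18.5,125,0,0,0],[-65.3,-18.5,130,0,0,0],[-65.3,-18.5,130,0,0,0]],
])

```text
t: 34.8
ee_pos: [0.4523, -0.3257, 0.0974]
ee_rot: [[-0.081, 0.997, -0.002], [0.997, 0.081, -0.002], [-0.001, -0.002, -1.0]]
wrist_force: [0.5, -0.6, -1.5]
opening: 0.0523
```

```bash
python3 p.py 452,-325.5,71.5
```

```text
t 34.8 pos [ 452.3 -325.7   97.4] yaw 4.63 open 52.3 F [ 0.5 -0.6 -1.5] q [-39.  -1.  89.  -0.  91. -44.]
452,-325.5,71.5 -> [0.3, -0.2, 25.9] [-0.1, 0.1, -0.0]
```

Emit:
carry_out([
  [[0.3,0,10,0,0,0],[0.3,0,18,0,0,0],[0.3,0,22,0,0,0],[0.3,0,24,0,0,0],[0.3,0,25,0,0,0],[0.3,0,26,0,0,0],[0.3,0,26.2,0,0,0],[0.3,0,26.2,0,0,0]],
])

```text
t: 35.8
ee_pos: [0.4523, -0.3255, 0.0713]
ee_rot: [[-0.081, 0.997, -0.001], [0.997, 0.081, -0.002], [-0.002, -0.002, -1.0]]
wrist_force: [0.6, 0.1, -1.4]
opening: 0.053
```

```bash
python3 p.py 452,-325.5,71
```

```text
t 35.8 pos [ 452.3 -325.5   71.3] yaw 4.63 open 53.0 F [ 0.6  0.1 -1.4] q [-39.   0.  91.  -0.  89. -44.]
452,-325.5,71 -> [0.0, -0.2, 0.3] [-0.1, 0.1, -0.0]
```

Emit:
carry_out([
  [[0,0,0,0,0,0],[0,0,0,0,0,0],[0,0,0,0,0,0],[0,0,-5,0,0,0],[0,0,-40,0,0,0],[0,0,-80,0,0,0],[0,0,-125,0,0,0],[0,0,-160,0,0,0]],
], fingers=78)

```text
t: 36.8
ee_pos: [0.4526, -0.3253, 0.2341]
ee_rot: [[-0.081, 0.997, 0.0], [0.997, 0.081, -0.003], [-0.003, 0.0, -1.0]]
wrist_force: [0.4, 0.1, 0.5]
opening: 0.0781
```

```bash
python3 m.py n M,572,-316 M,452,-325 S,552,-126 S,442,-135 L,564,-220 L1,550,150; python3 p.py 549.5,151,200 549.5,151,36
```

```text
M,572,-316 top 379 [ 573.4 -317.7] 1.2 zmax 0.0993
M,572,-316 side 421 [ 571.8 -315.7] 1.3 zmax 0.0992
M,452,-325 top 370 [ 454.4 -327.2] 1.3 zmax 0.0993
M,452,-325 side 463 [ 452.3 -325.4] 1.1 zmax 0.0989
S,552,-126 top 259 [ 553.3 -127.9] 1.7 zmax 0.1308
S,552,-126 side 519 [ 552.8 -126.5] 1.1 zmax 0.1313
S,442,-135 top 234 [ 444.3 -138. ] 1.7 zmax 0.1315
S,442,-135 side 542 [ 443.  -136.7] 1.1 zmax 0.1316
L,564,-220 top 277 [ 565.5 -221. ] 1.6 zmax 0.0651
L,564,-220 side 290 [ 565.  -218.3] 1.5 zmax 0.0654
L1,550,150 top 186 [550.2 147. ] 1.3 zmax 0.062
L1,550,150 side 681 [549.3 151.9] 1.3 zmax 0.0626
t 36.9 pos [ 453.7 -326.1  237.1] yaw 4.64 open 77.8 F [-0.1  0.4  0.7] q [-39.  -1.  76.  -0. 105. -44.]
549.5,151,200 -> [468.1, 133.9, 34.2] [0.3, 0.4, -0.0]
549.5,151,36 -> [469.4, 133.1, 198.2] [0.3, 0.4, -0.0]
```

View pics/n_side.png

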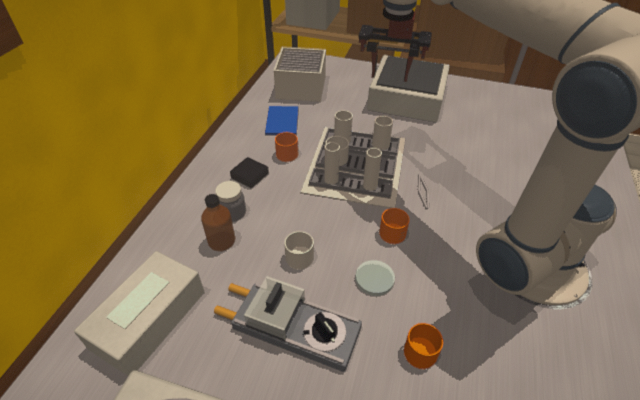

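Emit:
carry_out([
  [[45,13,0,0,0,0],[100,29,0,0,0,0],[160,46,0,0,0,0],[220,63,0,0,0,0],[280,80,0,0,0,0],[340,97,0,0.3,0.4,0],[400,115,20,0.3,0.4,0],[450,129,40,0.3,0.4,0]],
], fingers=87.8)

```text
t: 37.9
ee_pos: [0.5461, 0.1346, 0.1929]
ee_rot: [[-0.081, 0.997, -0.001], [0.997, 0.081, -0.001], [-0.001, -0.001, -1.0]]
wrist_force: [-0.2, -0.0, 0.2]
opening: 0.0876
```

```bash
python3 p.py 549,151.3,110 549,151.3,35
```

```text
t 37.9 pos [546.1 134.6 192.9] yaw 4.66 open 87.6 F [-0.2 -0.   0.2] q [ 10.  -1.  80.  -0. 101.   6.]
549,151.3,110 -> [16.4, 4.3, 82.9] [-0.0, 0.0, 0.0]
549,151.3,35 -> [16.5, 4.4, 157.9] [-0.0, 0.0, 0.0]
```

Emit:
carry_out([
  [[10,3,20,0,0,0],[15,4,50,0,0,0],[16.4,4.3,75,0,0,0],[16.4,4.3,95,0,0,0],[16.4,4.3,100,0,0,0],[16.4,4.3,100,0,0,0],[16.4,4.3,100,0,0,0],[16.4,4.3,100,0,0,0]],
])

```text
t: 38.9
ee_pos: [0.5495, 0.1513, 0.0941]
ee_rot: [[-0.081, 0.997, 0.001], [0.997, 0.081, -0.0], [-0.0, 0.001, -1.0]]
wrist_force: [0.7, -0.4, -0.4]
opening: 0.0877
```

```bash
python3 - <<'E'
from h import *
ci=bot.camera_info("wrist");im,d=bot.get_image("wrist");c=(.549,.1513)
P=wcloud(d,ci).reshape(-1,3)
Q=P[(np.hypot(P[:,0]-c[0],P[:,1]-c[1])<.05)&(P[:,2]>.05)&(P[:,2]<.068)];print(len(Q),fit(Q,c,.0325))
wring(im,c,.06,.034,ci,(0,0,255));cv2.imwrite("pics/o_wrist.png",im)
E
python3 p.py 549,151.3,35
```

```text
1981 (array([0.54904335, 0.15144515]), np.float64(0.0007784443839151389))
t 38.95 pos [549.4 151.3  93.8] yaw 4.65 open 87.7 F [ 1.  -0.4  0.3] q [12.  1. 88. -0. 91.  7.]
549,151.3,35 -> [0.1, -0.4, 58.8] [0.0, 0.0, 0.0]
```

View pics/o_wrist.png

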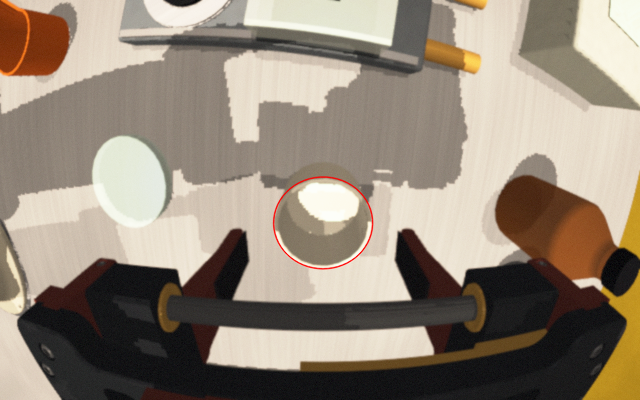

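Emit:
carry_out([
  [[0,-0.4,20,0,0,0],[0,-0.4,42,0,0,0],[0,-0.4,55,0,0,0],[0,-0.4,59,0,0,0],[0,-0.4,59,0,0,0],[0,-0.4,59,0,0,0],[0,-0.4,59,0,0,0],[0,-0.4,59,0,0,0]],
])

```text
t: 39.95
ee_pos: [0.5493, 0.1513, 0.0353]
ee_rot: [[-0.081, 0.997, 0.002], [0.997, 0.081, -0.0], [-0.0, 0.002, -1.0]]
wrist_force: [0.7, -0.4, -0.0]
opening: 0.0875
```

Emit:
carry_out([
  [[0,0,0,0,0,0],[0,0,0,0,0,0],[0,0,0,0,0,0],[0,0,0,0,0,0],[0,0,-5,0,0,0],[0,0,-45,0,0,0],[0,0,-100,0,0,0],[0,0,-155,0,0,0]],
], fingers=58, force=20)

```text
t: 40.95
ee_pos: [0.5486, 0.1512, 0.1918]
ee_rot: [[-0.081, 0.997, 0.001], [0.997, 0.081, -0.0], [-0.001, 0.001, -1.0]]
wrist_force: [0.5, -0.9, -1.5]
opening: 0.0665
```

```bash
python3 p.py 444.5,-230,215
```

```text
t 40.95 pos [548.6 151.2 191.8] yaw 4.66 open 66.5 F [ 0.5 -0.9 -1.5] q [ 12.   0.  79.  -0. 101.   7.]
444.5,-230,215 -> [-371.5, -134.7, -23.1] [0.0, 0.0, 0.0]
```

Emit:
carry_out([
  [[-20,-7,-15,0,0,0],[-70,-25,-23,0,0,0],[-125,-45,-23,0,0,0],[-180,-65,-23,0,0,0],[-235,-85,-23,0,0,0],[-290,-105,-23,0,0,0],[-340,-123,-23,0,0,0],[-371.5,-134.7,-23,0,0,0]],
])

```text
t: 41.95
ee_pos: [0.4423, -0.2325, 0.2131]
ee_rot: [[-0.078, 0.997, -0.002], [0.997, 0.078, 0.0], [0.0, -0.002, -1.0]]
wrist_force: [0.9, -0.1, -1.8]
opening: 0.0661
```

```bash
python3 p.py 444.5,-230,46
```

```text
t 41.95 pos [ 442.3 -232.5  213.1] yaw 4.5 open 66.1 F [ 0.9 -0.1 -1.8] q [-32. -10.  87.  -0. 104. -36.]
444.5,-230,46 -> [2.2, 2.7, 167.1] [-0.1, -0.0, -0.2]
```

Emit:
carry_out([
  [[2,2,30,0,0,0],[2,2,75,0,0,0],[2,2,120,0,0,0],[2,2,148,0,0,0],[2,2,160,0,0,0],[2,2,164,0,0,0],[2,2,166,0,0,0],[2,2,166,0,0,0]],
])

```text
t: 42.95
ee_pos: [0.4444, -0.2306, 0.0483]
ee_rot: [[-0.079, 0.997, -0.0], [0.997, 0.079, -0.001], [-0.001, -0.0, -1.0]]
wrist_force: [0.3, -0.3, -1.7]
opening: 0.0663
```

```bash
python3 p.py 444.5,-230,44.5
```

```text
t 42.95 pos [ 444.4 -230.6   48.3] yaw 4.5 open 66.3 F [ 0.3 -0.3 -1.7] q [-31.  -8. 101.  -0.  87. -36.]
444.5,-230,44.5 -> [0.6, 0.2, 3.8] [-0.0, 0.0, -0.1]
```

Emit:
carry_out([
  [[0.3,0,1,0,0,0],[0.6,0,2,0,0,0],[0.6,0,3,0,0,0],[0.6,0,3.8,0,0,0],[0.6,0,3.8,0,0,0],[0.6,0,3.8,0,0,0],[0.6,0,3.8,0,0,0],[0.6,0,3.8,0,0,0]],
])

```text
t: 43.95
ee_pos: [0.4443, -0.23, 0.0445]
ee_rot: [[-0.079, 0.997, -0.0], [0.997, 0.079, -0.001], [-0.001, -0.0, -1.0]]
wrist_force: [-0.9, 0.2, -0.6]
opening: 0.0664
```

Emit:
carry_out([
  [[0,0,0,0,0,0],[0,0,0,0,0,0],[0,0,0,0,0,0],[0,0,-5,0,0,0],[0,0,-50,0,0,0],[0,0,-100,0,0,0],[0,0,-150,0,0,0],[0,0,-190,0,0,0]],
], fingers=86)

```text
t: 44.95
ee_pos: [0.4445, -0.2299, 0.2374]
ee_rot: [[-0.079, 0.997, 0.002], [0.997, 0.079, -0.002], [-0.002, 0.002, -1.0]]
wrist_force: [0.4, -0.8, -0.3]
opening: 0.086
```

```bash
python3 m.py q M,572,-316 M,452,-325 S,552,-126 S,442,-135 L,564,-220 L,444,-230; python3 p.py;python3 - <<'E'
from h import *
im=cv2.imread("pics/q_side.png")
cv2.imwrite("pics/q2.png",cv2.resize(im[90:220,280:430],None,fx=4.5,fy=4.5,interpolation=cv2.INTER_CUBIC))
E
```

```text
M,572,-316 top 150 [ 571.8 -317.9] 0.5 zmax 0.0992
M,572,-316 side 422 [ 571.6 -315.9] 1.3 zmax 0.0992
M,452,-325 top 34 [ 454.3 -328.2] 0.6 zmax 0.0767
M,452,-325 side 429 [ 452.3 -325.3] 1.3 zmax 0.0994
S,552,-126 top 258 [ 553.3 -128. ] 1.6 zmax 0.1307
S,552,-126 side 519 [ 552.4 -126.5] 1.2 zmax 0.1312
S,442,-135 top 234 [ 444.3 -138. ] 1.7 zmax 0.1307
S,442,-135 side 543 [ 442.9 -136.6] 1.1 zmax 0.1316
L,564,-220 top 292 [ 566.  -220.8] 1.8 zmax 0.0655
L,564,-220 side 281 [ 565.2 -217.8] 1.5 zmax 0.0649
L,444,-230 top 277 [ 444.  -231.6] 1.8 zmax 0.0647
L,444,-230 side 284 [ 444.  -228.8] 1.5 zmax 0.0652
t 45.05 pos [ 445.7 -230.7  240.8] yaw 4.51 open 85.9 F [-0.5  0.8 -0.6] q [-31. -10.  84.  -0. 106. -36.]
```

View pics/q_side.png

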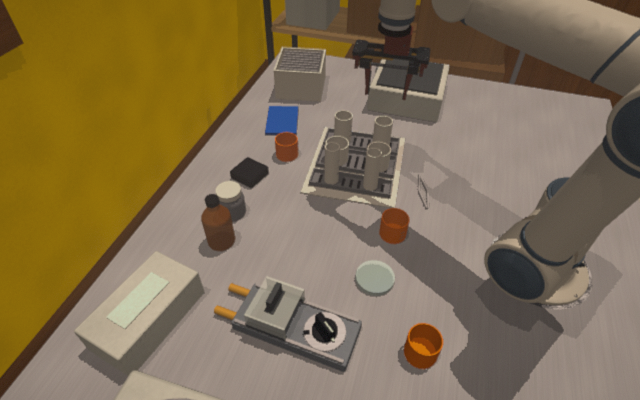

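View pics/q2.png

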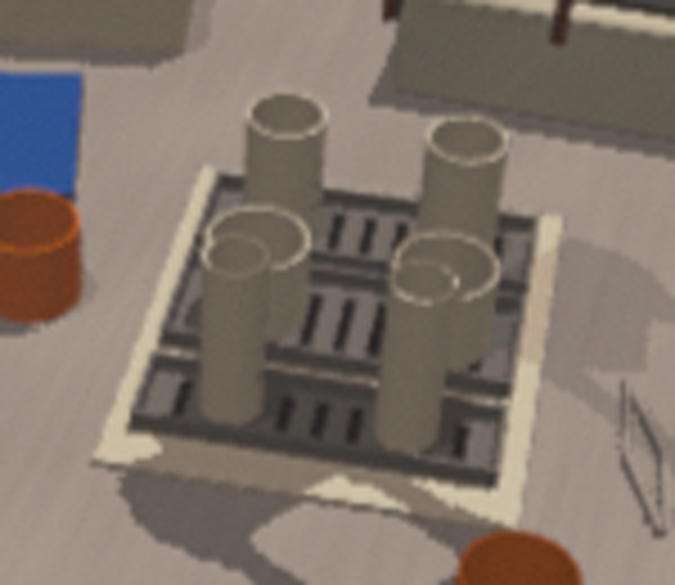

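```bash
python3 p.py 434,328,240,42 434,328,200,42
```

```text
t 45.05 pos [ 445.7 -230.7  240.8] yaw 4.51 open 85.9 F [-0.5  0.8 -0.6] q [-31. -10.  84.  -0. 106. -36.]
434,328,240,42 -> [557.9, 32.2, -2.4] [0.3, 0.5, -37.5]
434,328,200,42 -> [558.1, 31.9, 37.6] [0.3, 0.5, -37.5]
```

Emit:
carry_out([
  [[50,3,0,0,0,-3],[105,6,0,0,0,-7],[165,9,0,0,0,-11],[225,13,0,0,0,-15],[285,16,0,0,0,-19],[345,20,0,0,0,-23],[405,23,0,0,0,-27],[460,27,0,0,0,-31]],
], fingers=60)

```text
t: 46.05
ee_pos: [0.4358, 0.2321, 0.2375]
ee_rot: [[-0.583, 0.812, 0.008], [0.812, 0.583, -0.006], [-0.009, 0.003, -1.0]]
wrist_force: [1.3, 0.2, 0.3]
opening: 0.0604
```

```bash
python3 p.py 434,328,180,42; python3 p.py 434,310,180,42
```

```text
t 46.05 pos [435.8 232.1 237.5] yaw 35.67 open 60.4 F [1.3 0.2 0.3] q [ 24. -11.  85.  -1. 106. -11.]
434,328,180,42 -> [79.5, 54.3, 56.9] [0.1, 0.5, -6.3]
t 46.05 pos [435.8 232.1 237.5] yaw 35.67 open 60.4 F [1.3 0.2 0.3] q [ 24. -11.  85.  -1. 106. -11.]
434,310,180,42 -> [64.9, 43.8, 57.1] [0.1, 0.5, -6.3]
```

Emit:
carry_out([
  [[15,10,15,0,0,-2],[40,27,30,0,0,-4],[65,44,45,0,0.5,-6.3],[77,52,55,0,0.5,-6.3],[79.5,54.3,57,0,0.5,-6.3],[79.5,54.3,57,0,0.5,-6.3],[79.5,54.3,57,0,0.5,-6.3],[79.5,54.3,57,0,0.5,-6.3]],
])

```text
t: 47.05
ee_pos: [0.4344, 0.3275, 0.1807]
ee_rot: [[-0.668, 0.744, 0.003], [0.744, 0.668, 0.002], [-0.001, 0.004, -1.0]]
wrist_force: [0.5, -0.3, 0.2]
opening: 0.0602
```

```bash
python3 - <<'E'
from h import *
p=bot.get_obs();ci=bot.camera_info("wrist");im,d=bot.get_image("wrist");np.save("pics/r_wrist.npy",d);cv2.imwrite("pics/r_wrist.png",im)
import json;json.dump({k:(v.tolist() if hasattr(v,'tolist') else v) for k,v in ci.items()},open("pics/r_ci.json","w"))
im2=im.copy()
for X,col in (((.4337,.328,.041),(0,0,255)),((.4136,.350,.043),(0,255,0)),((.4669,.3444,.043),(255,0,0))):
    u,v=wproj(X,ci);print(u,v)
u,v=map(int,wproj((.4337,.328,.041),ci))
cv2.imwrite("pics/r2.png",cv2.resize(im[max(0,v-75):v+75,u-100:u+100],None,fx=4,fy=4,interpolation=cv2.INTER_CUBIC));print(u-100,max(0,v-75))
E
python3 p.py
```

```text
321.80139784358977 185.3805986346596
321.58805945271894 156.4791164899316
356.95840352451967 195.4673716369236
221 110
t 47.1 pos [434.3 327.6 180.6] yaw 41.93 open 59.9 F [ 0.4  0.  -0.3] q [ 33.  -4.  84.  -0. 100.  -8.]
```

View pics/r_wrist.png

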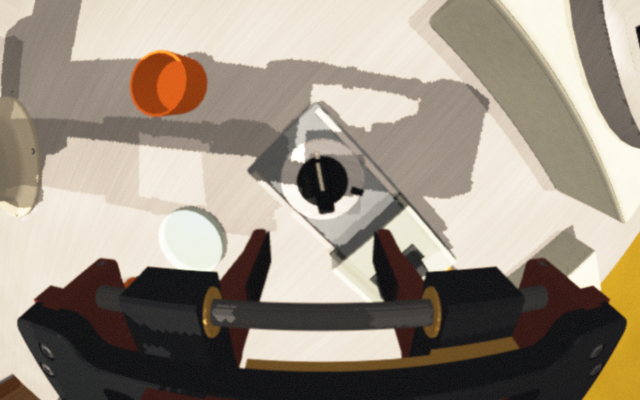

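View pics/r2.png

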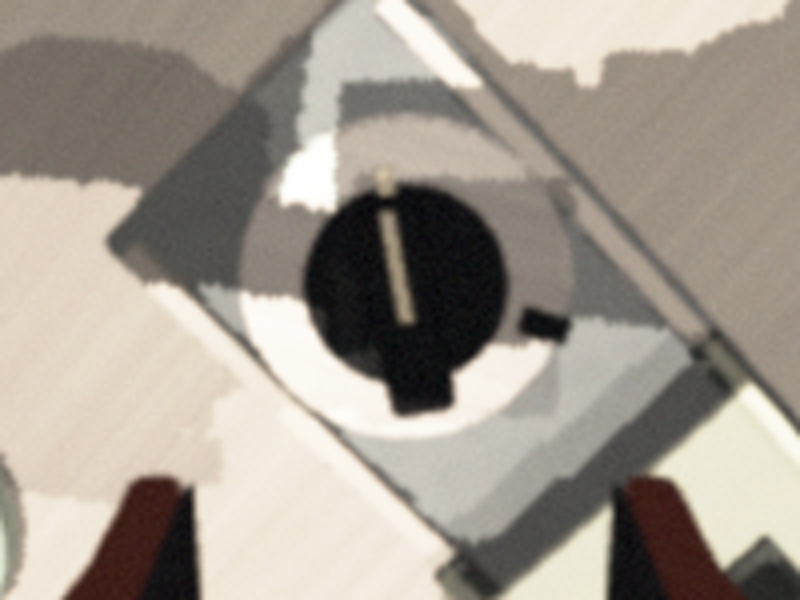

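```bash
cat >> h.py <<'E'
def wonz(u,v,z,ci):
    R=np.array(ci['R']);t=np.array(ci['t']);x=(u-ci['cx'])/ci['fx'];y=(v-ci['cy'])/ci['fy'];th=np.hypot(x,y)+1e-12
    r=R.T@np.array([np.sin(th)*x/th,np.sin(th)*y/th,np.cos(th)]);c=-R.T@t;return c+r*(z-c[2])/r[2]
E
python3 - <<'E'
from h import *
import json
ci=json.load(open("pics/r_ci.json"));ci['R']=np.array(ci['R']);ci['t']=np.array(ci['t'])
d=np.load("pics/r_wrist.npy");P=wcloud(d,ci)
f=lambda a,b:(221+(a+.5)/4-.5,110+(b+.5)/4-.5)
for n,a,b,z in (("collar c",406,275,.037),("disc c",406,285,.041),("tip",385,178,.041),("tip2",385,193,.041),("mark",545,325,.041),("stripe a",388,210,.069),("stripe b",405,323,.069),("bar end",418,410,.069),("coll",270,330,.04)):
    u,v=f(a,b);print(n,wonz(u,v,z,ci).round(4),"depth pt",P[int(round(v)),int(round(u))].round(4))
E
```

```text
collar c [0.4297 0.3329 0.037 ] depth pt [0.4243 0.3386 0.0683]
disc c [0.4308 0.3317 0.041 ] depth pt [0.4259 0.3368 0.0698]
tip [0.4088 0.3484 0.041 ] depth pt [0.4088 0.3485 0.0407]
tip2 [0.4113 0.3456 0.041 ] depth pt [0.4115 0.3456 0.041 ]
mark [0.464  0.3476 0.041 ] depth pt [0.464  0.3477 0.0417]
stripe a [0.4114 0.347  0.069 ] depth pt [0.4114 0.3475 0.0703]
stripe b [0.4319 0.33   0.069 ] depth pt [0.4317 0.3304 0.0692]
bar end [0.4483 0.3163 0.069 ] depth pt [0.4482 0.3163 0.0689]
coll [0.4131 0.2996 0.04  ] depth pt [0.4136 0.2979 0.034 ]
```

```bash
python3 p.py 430.5,332,51,50
```

```text
t 47.1 pos [434.3 327.6 180.6] yaw 41.93 open 59.9 F [ 0.4  0.  -0.3] q [ 33.  -4.  84.  -0. 100.  -8.]
430.5,332,51,50 -> [6.0, -0.3, 129.6] [0.2, 0.1, -8.1]
```

Emit:
carry_out([
  [[3,0,20,0,0,-4],[6,0,50,0,0,-8],[6,0,80,0,0,-8],[6,0,105,0,0,-8],[6,0,120,0,0,-8],[6,0,127,0,0,-8],[6,0,129.5,0,0,-8],[6,0,129.5,0,0,-8]],
], fingers=46)

```text
t: 48.1
ee_pos: [0.4311, 0.3325, 0.0519]
ee_rot: [[-0.765, 0.644, 0.004], [0.644, 0.765, 0.002], [-0.002, 0.004, -1.0]]
wrist_force: [-0.7, 0.8, 1.2]
opening: 0.0461
```

Emit:
carry_out([
  [[0,0,0,0,0,0],[0,0,0,0,0,0],[0,0,0,0,0,0],[0,0,0,0,0,0],[0,0,0,0,0,0],[0,0,0,0,0,0],[0,0,0,0,0,0],[0,0,0,0,0,0]],
], fingers=5, force=15)

```text
t: 49.1
ee_pos: [0.431, 0.3324, 0.0521]
ee_rot: [[-0.765, 0.644, 0.004], [0.644, 0.765, 0.002], [-0.002, 0.004, -1.0]]
wrist_force: [-2.9, -3.0, 5.6]
opening: 0.0159
```

```bash
python3 p.py 431,332,51,-65
```

```text
t 49.1 pos [431.  332.4  52.1] yaw 49.92 open 15.9 F [-2.9 -3.   5.6] q [ 34.  -2.  95.  -0.  87. -16.]
431,332,51,-65 -> [-0.2, -0.3, 1.1] [0.3, -0.2, 114.9]
```

Emit:
carry_out([
  [[0,0,0,0,0,6],[0,0,0,0,0,15],[0,0,0,0,0,24],[0,0,0,0,0,33],[0,0,0,0,0,42],[0,0,0,0,0,51],[0,0,0,0,0,60],[0,0,0,0,0,66]],
])

```text
t: 50.1
ee_pos: [0.4336, 0.3331, 0.0522]
ee_rot: [[0.281, 0.96, 0.01], [0.96, -0.281, 0.004], [0.007, 0.008, -1.0]]
wrist_force: [9.6, 2.1, -3.8]
opening: 0.0158
```

```bash
python3 p.py 431,332.3,52,-65
```

```text
t 50.1 pos [433.6 333.1  52.2] yaw -16.34 open 15.8 F [ 9.6  2.1 -3.8] q [34. -2. 95. -0. 86. 50.]
431,332.3,52,-65 -> [-1.5, -2.3, 0.1] [0.3, -0.6, 48.7]
```

```bash
python3 p.py 432.9,330.8,52,-62
```

```text
t 50.1 pos [433.6 333.1  52.2] yaw -16.34 open 15.8 F [ 9.6  2.1 -3.8] q [34. -2. 95. -0. 86. 50.]
432.9,330.8,52,-62 -> [-2.4, -0.0, 0.1] [0.3, -0.6, 45.7]
```

Emit:
carry_out([
  [[-0.8,0,0,0,0,7],[-1.6,0,0,0,0,15],[-2.4,0,0,0,0,23],[-2.4,0,0,0,0,31],[-2.4,0,0,0,0,38],[-2.4,0,0,0,0,43],[-2.4,0,0,0,0,45.7],[-2.4,0,0,0,0,45.7]],
])

```text
t: 51.1
ee_pos: [0.4351, 0.3317, 0.0522]
ee_rot: [[0.884, 0.468, 0.015], [0.468, -0.884, 0.007], [0.016, 0.001, -1.0]]
wrist_force: [7.7, 3.3, -2.4]
opening: 0.0159
```

```bash
python3 p.py 432.9,330.8,52,-62
```

```text
t 51.1 pos [435.1 331.7  52.2] yaw -62.09 open 15.9 F [ 7.7  3.3 -2.4] q [34. -2. 95. -0. 86. 96.]
432.9,330.8,52,-62 -> [-2.4, -0.2, 0.2] [0.1, -0.9, -0.1]
```

Emit:
carry_out([
  [[0,0,0,0,0,0],[0,0,0,0,0,0],[0,0,0,0,0,0],[0,0,-5,0,0,0],[0,0,-30,0,0,0],[0,0,-70,0,0,0],[0,0,-110,0,0,0],[0,0,-140,0,0,0]],
], fingers=46)

```text
t: 52.1
ee_pos: [0.4332, 0.331, 0.1948]
ee_rot: [[0.883, 0.468, 0.017], [0.468, -0.884, 0.008], [0.019, 0.001, -1.0]]
wrist_force: [0.7, -1.1, 0.1]
opening: 0.0459
```

```bash
python3 - <<'E'
from h import *
p=bot.get_obs();ci=bot.camera_info("wrist");im,d=bot.get_image("wrist");np.save("pics/s_wrist.npy",d);cv2.imwrite("pics/s_wrist.png",im)
import json;json.dump({k:(v.tolist() if hasattr(v,'tolist') else v) for k,v in ci.items()},open("pics/s_ci.json","w"))
u,v=map(int,wproj((.433,.331,.041),ci))
cv2.imwrite("pics/s2.png",cv2.resize(im[max(0,v-75):v+75,u-100:u+100],None,fx=4,fy=4,interpolation=cv2.INTER_CUBIC));print(u-100,max(0,v-75))
E
python3 p.py
```

```text
222 108
t 52.15 pos [434.2 331.6 199.2] yaw -62.09 open 46.4 F [-0.2 -0.5  3.1] q [ 34.  -5.  83.  -0. 100.  96.]
```

View pics/s_wrist.png

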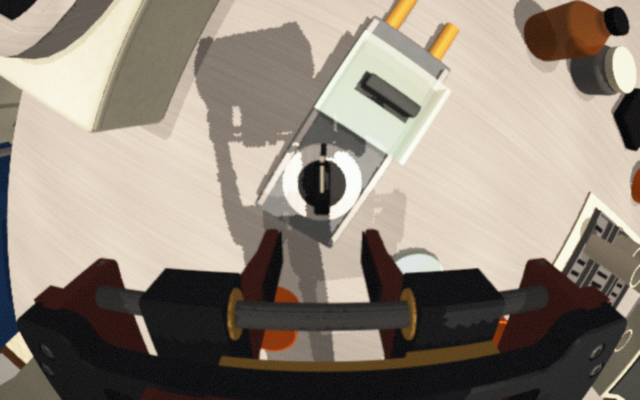

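View pics/s2.png

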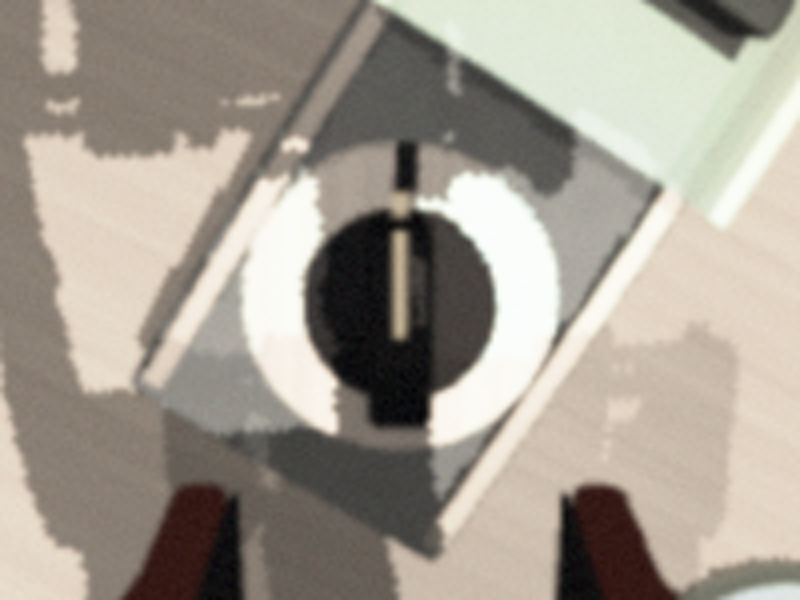

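Run:
```python
from h import *
import json
ci=json.load(open("pics/s_ci.json"));ci['R']=np.array(ci['R']);ci['t']=np.array(ci['t'])
d=np.load("pics/s_wrist.npy");P=wcloud(d,ci).reshape(-1,3)
m=(np.hypot(P[:,0]-.545,P[:,1]-.32)<.06)
Q=P[m&(P[:,2]>.102)&(P[:,2]<.122)];print(len(Q),np.percentile(Q[:,2],[5,50,95]))
r=cv2.minAreaRect((Q[:,:2]*1000).astype(np.float32));print("fin top",r)
C=P[m&(P[:,2]>.072)&(P[:,2]<.084)];C2=P[(np.hypot(P[:,0]-.545,P[:,1]-.32)<.09)&(P[:,2]>.072)&(P[:,2]<.084)];r=cv2.minAreaRect((C2[:,:2]*1000).astype(np.float32));print("cover",len(C2),r,np.median(C2[:,2]))
print("mean fin",Q.mean(0))
# also side cam
R=pts("q",(.545,.32),.06,.1,.125)
for n,Q in R.items(): print(n,len(Q),cv2.minAreaRect((Q[:,:2]*1000).astype(np.float32)),Q.mean(0))
f=lambda a,b:(222+(a+.5)/4-.5,108+(b+.5)/4-.5)
for n,a,b,z in (("tip",401,205,.041),("mark",407,167,.041),("tabouter",407,145,.041),("disc",401,302,.041)): print(n,wonz(*f(a,b),z,ci).round(4))
```

```text
951 [0.1064227  0.11128698 0.11266647]
fin top ((538.8961181640625, 322.7264099121094), (49.98679733276367, 13.07210636138916), 85.43807220458984)
cover 8507 ((539.1421508789062, 322.413818359375), (99.2886734008789, 87.2248306274414), 85.75984191894531) 0.07760519238405522
mean fin [0.53824384 0.32343849 0.11084177]
top 102 ((540.9476318359375, 319.6040954589844), (49.175743103027344, 11.967199325561523), 83.97940826416016) [0.54047297 0.31887256 0.11112595]
side 189 ((539.4750366210938, 323.9812316894531), (49.43328094482422, 12.360189437866211), 85.47045135498047) [0.53841829 0.3255258  0.11137217]
tip [0.4557 0.3432 0.041 ]
mark [0.4652 0.3465 0.041 ]
tabouter [0.4702 0.3492 0.041 ]
disc [0.4329 0.3311 0.041 ]
```

```bash
python3 p.py 539,323,170,-4.6 539,323,87,-4.6
python3 - <<'E'
from h import *
im,d=bot.get_image("side");cv2.imwrite("pics/t_side.png",im)
E
```

```text
t 52.15 pos [434.2 331.6 199.2] yaw -62.09 open 46.4 F [-0.2 -0.5  3.1] q [ 34.  -5.  83.  -0. 100.  96.]
539,323,170,-4.6 -> [87.9, 56.7, 31.4] [0.7, -1.3, -57.5]
539,323,87,-4.6 -> [85.8, 56.6, 114.3] [0.7, -1.3, -57.5]
```

View pics/t_side.png

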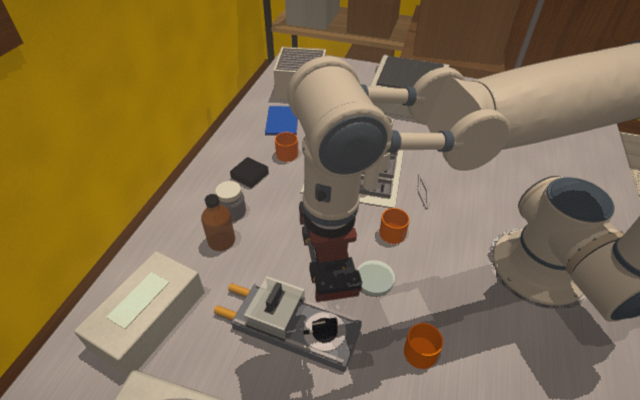

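Emit:
carry_out([
  [[11,7,0,0,0,-7],[24,15,0,0,0,-15],[38,24,0,0,0,-23],[52,33,5,0.3,-0.6,-31],[65,42,12,0.6,-1.2,-39],[77,50,22,0.7,-1.3,-47],[86,55,30,0.7,-1.3,-55],[88,56.7,31,0.7,-1.3,-57.5]],
], fingers=32)

```text
t: 53.2
ee_pos: [0.539, 0.3225, 0.1648]
ee_rot: [[0.078, 0.997, -0.004], [0.997, -0.078, -0.003], [-0.003, -0.004, -1.0]]
wrist_force: [0.2, -0.2, -0.3]
opening: 0.0317
```

```bash
python3 m.py u M,572,-316 M,452,-325 S,552,-126 S,442,-135 L,564,-220 L,444,-230;python3 p.py 539,323,87,-4.6;  python3 - <<'E'
from h import *
ci=bot.camera_info("wrist");im,d=bot.get_image("wrist");cv2.imwrite("pics/u_wrist.png",im)
P=wcloud(d,ci).reshape(-1,3)
Q=P[(np.hypot(P[:,0]-.54,P[:,1]-.322)<.05)&(P[:,2]>.106)&(P[:,2]<.118)];print(len(Q),cv2.minAreaRect((Q[:,:2]*1000).astype(np.float32)))
E
```

```text
M,572,-316 top 386 [ 573.2 -317.8] 1.2 zmax 0.0992
M,572,-316 side 256 [ 571.5 -316.5] 1.3 zmax 0.0979
M,452,-325 top 379 [ 454.3 -327.2] 1.2 zmax 0.0997
S,552,-126 top 256 [ 553.4 -127.9] 1.7 zmax 0.1311
S,552,-126 side 358 [ 552.6 -127. ] 0.9 zmax 0.1189
S,442,-135 top 234 [ 444.3 -138. ] 1.7 zmax 0.1311
S,442,-135 side 170 [ 442.9 -137.1] 0.9 zmax 0.0734
L,564,-220 top 276 [ 580.2 -223.4] 1.5 zmax 0.0649
L,564,-220 side 90 [ 578.5 -218.7] 3.3 zmax 0.065
L,444,-230 top 285 [ 444.  -231.6] 1.8 zmax 0.0656
L,444,-230 side 9 [ 442.7 -193.3] 2.5 zmax 0.0232
t 53.3 pos [538.9 322.7 165.7] yaw -4.59 open 31.9 F [-0.7  0.2  0.4] q [28. 10. 72. -0. 99. 32.]
539,323,87,-4.6 -> [0.5, 0.3, 78.7] [-0.2, 0.1, 0.0]
1020 ((539.2406005859375, 322.9286193847656), (49.66128158569336, 12.019495964050293), 85.13492584228516)
```

View pics/u_wrist.png

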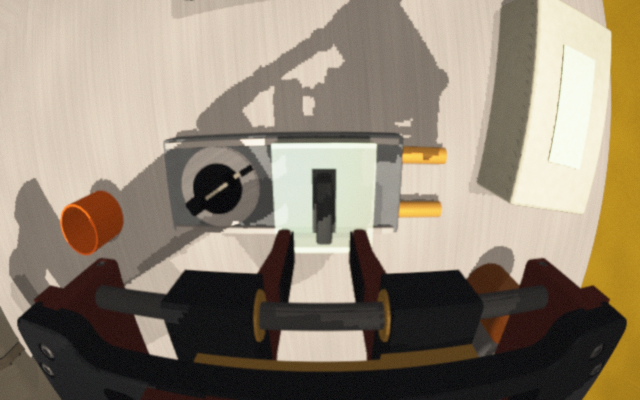

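View pics/u_side.png

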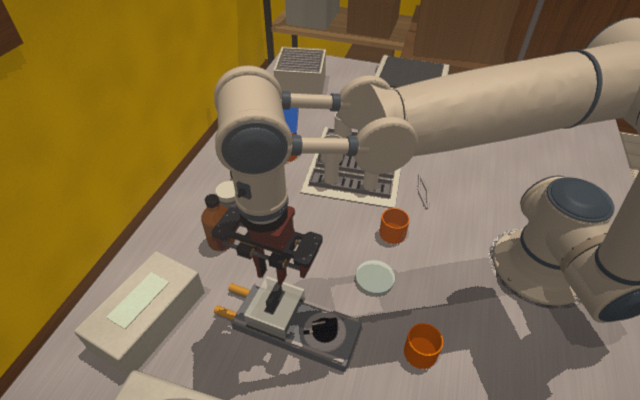

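Run:
```python
from h import *
im=cv2.imread("pics/u_top.png")
cv2.imwrite("pics/u2.png",cv2.resize(im[150:265,338:468],None,fx=5,fy=5,interpolation=cv2.INTER_CUBIC))
for tag in ("q","u"):
  P=cloud("top",np.load(f"pics/{tag}_top.npy"),bot.camera_info("top")).reshape(-1,3)
  Q=P[(np.hypot(P[:,0]-.577,P[:,1]+.221)<.05)&(P[:,2]>.058)&(P[:,2]<.08)]
  s=fit(Q,(.575,-.221),.0325);A=np.c_[Q[:,:2]-s[0],np.ones(len(Q))];k=np.linalg.lstsq(A,Q[:,2],rcond=None)[0]
  print(tag,len(Q),s,"tilt plane",k.round(4))
```

```text
q 132 (array([ 0.56528077, -0.22233591]), np.float64(0.0008256031791950801)) tilt plane [0.0018 0.0064 0.0672]
u 126 (array([ 0.58075344, -0.22431073]), np.float64(0.0007132531293943915)) tilt plane [-0.0055 -0.0138  0.0669]
```

View pics/u2.png

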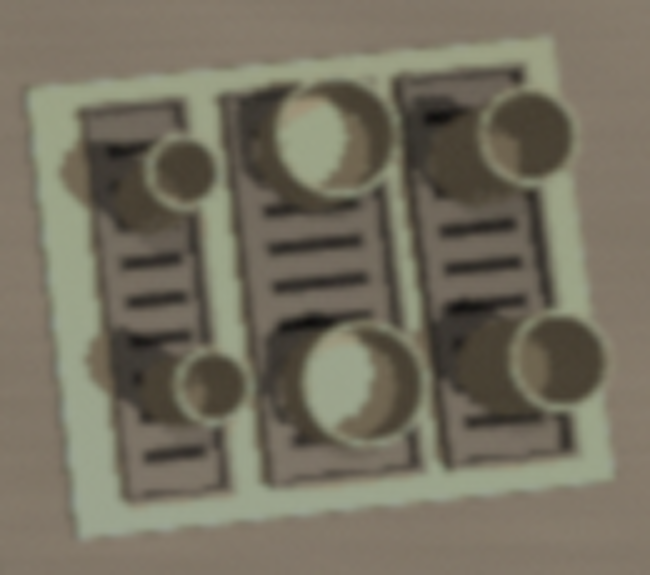

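Emit:
carry_out([
  [[0.3,0.3,20,0,0,0],[0.3,0.3,45,0,0,0],[0.3,0.3,65,0,0,0],[0.3,0.3,74,0,0,0],[0.3,0.3,77,0,0,0],[0.3,0.3,78,0,0,0],[0.3,0.3,78,0,0,0],[0.3,0.3,78,0,0,0]],
])

```text
t: 54.35
ee_pos: [0.5393, 0.3232, 0.0892]
ee_rot: [[0.081, 0.997, -0.001], [0.997, -0.081, -0.001], [-0.001, -0.001, -1.0]]
wrist_force: [-0.4, -0.4, -0.2]
opening: 0.0319
```

```bash
python3 p.py 440,330.8,87,-4.6 423,332.3,87,-4.6
```

```text
t 54.35 pos [539.3 323.2  89.2] yaw -4.64 open 31.9 F [-0.4 -0.4 -0.2] q [28. 11. 78. -0. 91. 32.]
440,330.8,87,-4.6 -> [-0.4, -99.6, 2.3] [-0.1, 0.1, -0.0]
423,332.3,87,-4.6 -> [-0.3, -116.7, 2.3] [-0.1, 0.1, -0.0]
```

Emit:
carry_out([
  [[0,-7,0,0,0,0],[0,-17,0,0,0,0],[0,-30,0,0,0,0],[0,-44,0,0,0,0],[0,-58,0,0,0,0],[0,-72,0,0,0,0],[0,-86,0,0,0,0],[0,-96,0,0,0,0]],
])

```text
t: 55.35
ee_pos: [0.4426, 0.3311, 0.0893]
ee_rot: [[0.081, 0.997, -0.001], [0.997, -0.081, -0.001], [-0.001, -0.001, -1.0]]
wrist_force: [1.4, -0.7, 0.7]
opening: 0.0323
```

Emit:
carry_out([
  [[0,-5,0,0,0,0],[0,-10,0,0,0,0],[0,-14,0,0,0,0],[0,-18,0,0,0,0],[0,-20,0,0,0,0],[0,-21,0,0,0,0],[0,-22,0,0,0,0],[0,-22,0,0,0,0]],
])

```text
t: 56.35
ee_pos: [0.423, 0.3327, 0.0893]
ee_rot: [[0.082, 0.997, 0.004], [0.997, -0.082, -0.001], [-0.0, 0.004, -1.0]]
wrist_force: [11.6, -0.4, -3.8]
opening: 0.032
```

```bash
python3 p.py 421,332.4,89,-4.6
```

```text
t 56.35 pos [423.  332.7  89.3] yaw -4.68 open 32.0 F [11.6 -0.4 -3.8] q [35. -4. 93. -0. 91. 39.]
421,332.4,89,-4.6 -> [-0.4, -2.0, 0.3] [0.2, 0.0, -0.1]
```

Emit:
carry_out([
  [[0,4,0,0,0,0],[0,9,0,0,0,0],[0,9,-5,0,0,0],[0,9,-30,0,0,0],[0,9,-70,0,0,0],[0,9,-115,0,0,0],[0,9,-150,0,0,0],[0,9,-160,0,0,0]],
])

```text
t: 57.35
ee_pos: [0.4318, 0.3326, 0.2526]
ee_rot: [[0.081, 0.997, 0.007], [0.997, -0.081, 0.002], [0.003, 0.007, -1.0]]
wrist_force: [-0.2, 0.1, -0.6]
opening: 0.0318
```

```bash
python3 m.py v M,572,-316 M,452,-325 S,552,-126 S,442,-135 L,578,-221 L,444,-230;python3 p.py;  python3 - <<'E'
from h import *
ci=bot.camera_info("wrist");im,d=bot.get_image("wrist");cv2.imwrite("pics/v_wrist.png",im)
P=wcloud(d,ci).reshape(-1,3)
Q=P[(np.hypot(P[:,0]-.433,P[:,1]-.331)<.05)&(P[:,2]>.106)&(P[:,2]<.118)];print(len(Q),cv2.minAreaRect((Q[:,:2]*1000).astype(np.float32)))
im=cv2.imread("pics/v_top.png")
cv2.imwrite("pics/v2.png",cv2.resize(im[80:280,160:480],None,fx=2.5,fy=2.5,interpolation=cv2.INTER_CUBIC))
E
```

```text
M,572,-316 top 383 [ 573.4 -317.7] 1.2 zmax 0.0994
M,452,-325 top 386 [ 454.3 -327.1] 1.3 zmax 0.0994
M,452,-325 side 346 [ 452.8 -325.4] 1.2 zmax 0.0991
S,552,-126 top 258 [ 553.3 -127.9] 1.7 zmax 0.1316
S,442,-135 top 232 [ 444.3 -138. ] 1.8 zmax 0.1316
S,442,-135 side 538 [ 442.9 -136.7] 1.1 zmax 0.1313
L,578,-221 top 289 [ 580.7 -223.3] 1.7 zmax 0.0652
L,444,-230 top 291 [ 443.8 -231.4] 2.0 zmax 0.0647
L,444,-230 side 284 [ 444.  -228.3] 1.5 zmax 0.0648
t 57.45 pos [431.5 332.3 250.1] yaw -4.67 open 32.4 F [-0.6 -0.7  0.2] q [ 34.  -3.  76.  -0. 107.  39.]
573 ((431.67327880859375, 331.6757507324219), (49.32587814331055, 11.346620559692383), 85.27839660644531)
```

View pics/v_wrist.png

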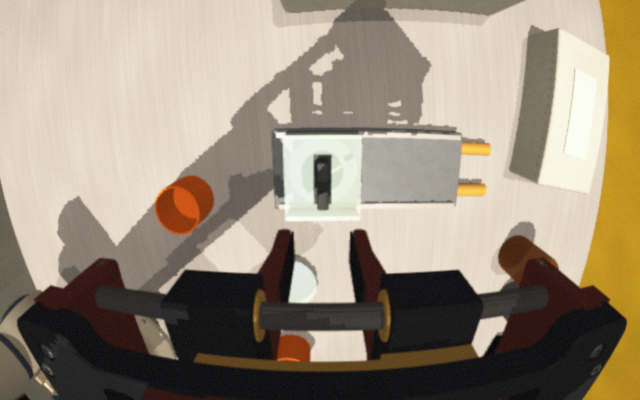

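View pics/v2.png

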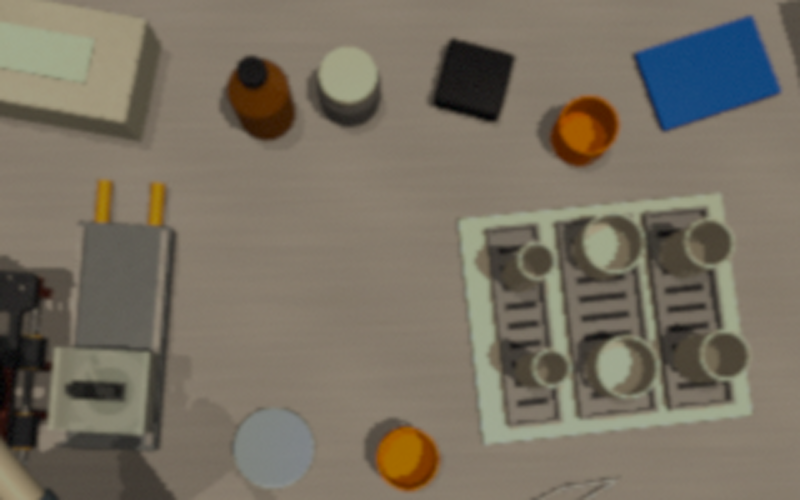

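View pics/v_side.png

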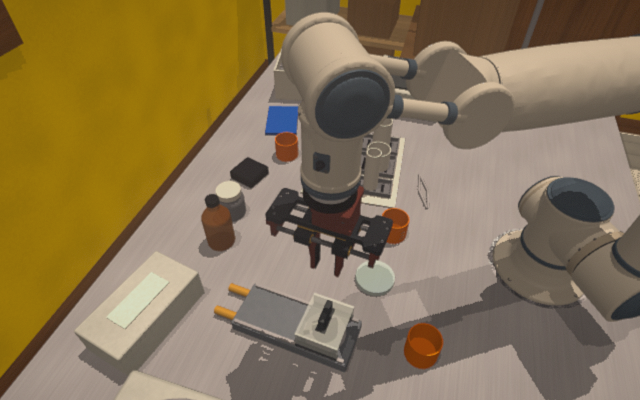

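Run:
```python
from h import *
im=cv2.imread("pics/v_wrist.png")[120:230,265:385]
g=cv2.createCLAHE(4,(4,4)).apply(cv2.cvtColor(im,cv2.COLOR_BGR2GRAY))
cv2.imwrite("pics/v3.png",cv2.resize(g,None,fx=5,fy=5,interpolation=cv2.INTER_CUBIC))
```

```text
(no output)
```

View pics/v3.png

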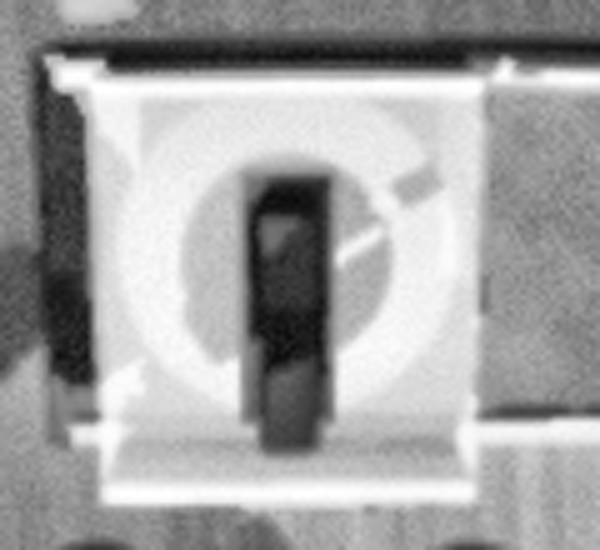

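Run:
```python
from h import *
print(bot.finish_job());print(bot.get_obs()['t'])
```

```text
the job is handed in; nothing more can be done
None
the job is handed in; nothing more can be done
```

I handed the job in at about 57 s of the 210 s allowed. `finish_job` reports no verdict, so what follows rests on my own last measurements.

- **Beakers:** This start had six: L1, M1, S1, L2, M2 and S3. S2 was absent. I placed each one upright in the tray for its size, and the last depth checks show all of them standing released on the tray floors.
- **L2 was knocked:** After I had placed it, something moved L2 about 15 mm along its row. It still stands level on the floor of rowL, about 3 mm off the row's centre line. It is at x ≈ 0.076 m in the rowL frame, close to the 0.078 m limit, where the tray's end wall should stop it. I left it there and did not re-place it.
- **Knob:** I turned it about 112° clockwise and let go. The picture taken after release shows the pointer on the mark tab within about 2°, and it looks the same through the closed cover.
- **Lock cover:** I pushed it until it stopped, at about 12 N. The fin then lay within about 2 mm of the knob's axis.
- **Travel that disagrees:** I measured about 108 mm of cover travel, not 118 mm. The fin already lay only about 106 mm from the knob's axis before I pushed it. I take the cover to be home because the fin is over the axis and it came up against the stop.
- **Everything else:** In the last pictures the bottle, jar, dish, black box and orange cups looked unmoved. The gripper ended about 0.25 m above the bench, touching nothing.

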